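# Clamp pump bushes on the vibrating bed

## Robot

A 7-joint arm with a two-finger parallel gripper is mounted at the origin on the work surface. World frame = base frame: x ahead of the robot, y to its left, z up, the work surface at z = 0. Lengths are in mm, angles in rad, forces in N, time in s.
With the tool pointing down it reaches from about 425 to 875 mm from the base axis. Payload 4.7 kg.
Tool frame: the origin (TCP) lies midway between the tips of the shut fingers; the grasp point (between the pads) lies 19 mm behind it; z points along the fingers, y is the line along which they close (so a half turn about z gives the same grasp; the last joint's range is limited). The gripper opens to 87 mm and grips with 3 to 60 N. Pads are 19 mm wide; open, the fingers measure 117 mm over their backs; the gripper's body (75 mm by 190 mm) begins 51 mm behind the grasp point.
Start: joints at [-1.181, 0.321, -0.07, 1.45, 0.023, 1.371, -0.057], TCP at [238.589, 604.649, 222.587] pointing down, gripper open.
Joint ranges: [-2.86, 2.86], [-0.3, 2.09], [-1.38, 1.24], [0.06, 2.45], [-1.56, 4.7], [0.09, 2.05], [-2.69, 2.69]. Speed limits (rad/s): [2.57, 2.57, 3.14, 3.14, 3.14, 3.14, 3.14].

## Interface

Orientations are given as a rotation vector (axis times angle).
In Python, from plant import ctrl gives the robot as it stands.
- The arm moves only by the shell command python3 -m crank 'ROWS' [OPENING]. ROWS is JSON, a list of rows, each a list of 4 numbers: the shift along the tool's x, y, z scaled (see below), then the turn about the tool's z scaled (see below). In form: [[tx, ty, tz, yaw], ...]. A call has 1 to 12 rows; each row is the pose to reach, as a shift and turn from the pose commanded when the call began, along the tool's axes at that moment, turning the shorter way round; what a row does not reach only later rows make up. The controller multiplies each number of a shift by 0.5 m and each number of a turn by 180 degrees. A row lasts 1/12 s, in which the tool goes at most 41.7 mm and 7.16 degrees, less where a joint would pass 70% of its speed; a pose out of reach is approached as far as the arm can. A call with a number of a shift or a turn outside -1 to 1 is refused whole. A call with a gripper value outside its range is refused whole. OPENING is the opening, from -1 (shut) to 1 (fully open), set as the call begins (- or left out, the last holds). The fingers move at their own pace and stop on an object; the grip force is fixed at half the most. Time passes only in rows, so rows that repeat a pose let the fingers close. It gives the time, the measured TCP pose, the force, the opening and the grip force at its end, in the units of the state.
- ctrl.get_state(): the state, without advancing time (a new reading comes with each control period).
- ctrl.read_camera(name): name is "side" or "top"; returns the picture (384x512x3 uint8, red, green, blue); there is no depth.
- ctrl.get_calibration(name): a dict with "camera_matrix" (3x3 intrinsics, pixels), "pose" (4x4, takes a point from camera to world coordinates). Camera axes: x right, y down, z forward; pixel columns grow to the right and rows downward; lengths in mm; the calibration is good to about 2 mm. A picture is of the moment at which its call begins. get_calibration takes no time and is no camera call.
- ctrl.sign_off(): hands the job in; it is judged then, once.
Trained networks look in the newest picture that a camera, given by its name, has taken for a name from the list of things; names that differ only in an ending like _2 or _b are one class to them, and where a whole thing is asked for, a point or a joint stands for the part that bears it (a point fixed in the world has none). Each returns a list of dicts, best first, with "confidence" (0 to 1); they miss things now and then, are a little off and sometimes report something else, mostly with a low value. They report only what shows in the picture. A call takes as long as a camera call. They do not tell look-alikes from the thing itself.
- ctrl.regions_of(camera, thing): "mask" (384x512 bool, what is visible of it) and "extent" ([centre column, centre row, width, height] in pixels, round what is visible of it).
The state is a dict: "time_s": time; "q": joint angles; "qvel": joint speeds; "joint_torque": joint torques, N m; "ee_pos": TCP position; "tool_rot": TCP orientation; "wrist_force": force on the tool from outside, world axes, zero at the start; "moment": the same for the moment, N m; "width": finger opening in mm; "grasp_force": force on a finger pad.
Only numpy, scipy, OpenCV 4.12 (cv2) and the standard library are available. Lean on these libraries where they do the work, as an engineer would, in place of code of your own. Each camera call takes 0.05 s, during which the arm holds its last target. There are 200 camera calls.

## Task

Switch the vibrating bed off first (selector to one dot) and handle the bushes only while it is off; stand every flanged bush upright, flange down, in a nest of its own and clamp each one by turning the slotted captive screw of its nest clockwise to its stop with the T-key, not with the fingers. Then hang the key back upright in its stand and, last of all, turn the selector to three dots. Leave the oil bottle, the tin and the spanner alone.

Things in the scene. Friction and masses are not known exactly. Their poses are not given: they have to be found in the camera images.
- switchbox: Fixed grey box 120 x 120 x 60 mm on the bench with the selector knob on top. Origin under its centre, z up. White dots on its top, 49 mm from the centre, mark one dot (off), two dots and three dots, clockwise from above.
- selector_grip (a point): Point on the selector's upright turning axis at grip height, 24 mm above the switch box's top. The knob is a black bar 66 mm long, 18 mm wide across its flat sides; its top is 14 mm above this point, and its sides reach 20 mm below. The point's x axis runs along the bar to the end with the white pointer line, z is up; grip across y.
- selector (a joint): Selector angle in rad, growing clockwise seen from above: -0.7 = one dot (off), 0 = two dots (where it starts), 0.7 = three dots. It clicks by spring into each of these three positions (about 0.05 N m to turn) and stops just beyond the first and last.
- bed: Fixed grey vibrating bed, 190 mm (its x) by 290 mm (its y), flat steel top 40 mm above the bench. Origin under its centre, z up. Three nests stand in a row along its y, each with its clamp screw 56 mm from the nest centre on the -x side (towards the robot at yaw 0).
- nest1 (a point): Centre of the floor of nest 1 (at the +y end of the row, 95 mm apart), on the bed's top, axes as the bed's. A nest is a square frame of steel strips 7 mm tall and 5 mm thick, 70 mm clear inside, that takes one bush standing on its flange (64 mm). Any bush may go in any nest.
- screw1 (a joint): Angle (rad) of the captive clamp screw of nest 1, growing clockwise from above: near 0 = open (clamp finger points along the row, clear of the nest), 1.40 = at its stop (finger points at the nest centre, over the bush's flange, 3 mm above it). Friction about 0.1 N m; it stays where left and does not rise or sink.
- head1: Brass slotted head of screw 1, 40 mm across; turns with it. Origin on the upright axis at its underside, 61 mm above the bench. x runs along the slot and along the clamp finger beneath (reaches 29 mm from the axis, 16 mm wide, 6 mm thick, just under the origin). Slot 9 mm wide, 36 mm long, 12 mm deep, open ended; its floor is 4 mm, the head's top 16 mm above the origin.
- nest2 (a point): Centre of the floor of nest 2 (in the middle of the row, 95 mm apart), on the bed's top, axes as the bed's. A nest is a square frame of steel strips 7 mm tall and 5 mm thick, 70 mm clear inside, that takes one bush standing on its flange (64 mm). Any bush may go in any nest.
- screw2 (a joint): Angle (rad) of the captive clamp screw of nest 2, growing clockwise from above: near 0 = open (clamp finger points along the row, clear of the nest), 1.40 = at its stop (finger points at the nest centre, over the bush's flange, 3 mm above it). Friction about 0.1 N m; it stays where left and does not rise or sink.
- head2: Brass slotted head of screw 2, 40 mm across; turns with it. Origin on the upright axis at its underside, 61 mm above the bench. x runs along the slot and along the clamp finger beneath (reaches 29 mm from the axis, 16 mm wide, 6 mm thick, just under the origin). Slot 9 mm wide, 36 mm long, 12 mm deep, open ended; its floor is 4 mm, the head's top 16 mm above the origin.
- nest3 (a point): Centre of the floor of nest 3 (at the -y end of the row, 95 mm apart), on the bed's top, axes as the bed's. A nest is a square frame of steel strips 7 mm tall and 5 mm thick, 70 mm clear inside, that takes one bush standing on its flange (64 mm). Any bush may go in any nest.
- screw3 (a joint): Angle (rad) of the captive clamp screw of nest 3, growing clockwise from above: near 0 = open (clamp finger points along the row, clear of the nest), 1.40 = at its stop (finger points at the nest centre, over the bush's flange, 3 mm above it). Friction about 0.1 N m; it stays where left and does not rise or sink.
- head3: Brass slotted head of screw 3, 40 mm across; turns with it. Origin on the upright axis at its underside, 61 mm above the bench. x runs along the slot and along the clamp finger beneath (reaches 29 mm from the axis, 16 mm wide, 6 mm thick, just under the origin). Slot 9 mm wide, 36 mm long, 12 mm deep, open ended; its floor is 4 mm, the head's top 16 mm above the origin.
- key: Loose T-key, 106 mm tall, 0.25 kg. Origin at the centre of the blade's lower edge, z up the key, x along blade and T-bar. Upwards: flat blade 30 mm (x) by 5 mm (y) to z 16 mm, 14 mm shank to 60, collar 68 mm across from 60 to 66, 16 mm neck, black T-bar 90 mm (x) by 24 mm (y) from z 80 to 106. Hangs upright in its stand by the collar.
- stand: Fixed dark steel square tube stand, 64 x 64 mm outside, 46 x 46 mm inside, 75 mm tall, open at the top. Origin under its centre, z up. The key hangs in it, collar on the rim, blade lower edge 15 mm above the bench.
- bush1: Loose steel flanged bush standing on its flange, about 0.4 kg (may be absent). Origin at the centre of its underside, z up. Flange 64 mm across and 12 mm thick, above it a tube 42 mm across to a height of 56 mm. All bushes are alike.
- bush2: Loose steel flanged bush standing on its flange, about 0.4 kg (may be absent). Origin at the centre of its underside, z up. Flange 64 mm across and 12 mm thick, above it a tube 42 mm across to a height of 56 mm. All bushes are alike.
- bush3: Loose steel flanged bush standing on its flange, about 0.4 kg (may be absent). Origin at the centre of its underside, z up. Flange 64 mm across and 12 mm thick, above it a tube 42 mm across to a height of 56 mm. All bushes are alike.
- oil_can: Bystander: blue oil bottle, 60 mm across, 150 mm tall, beyond the bed. Origin under its centre.
- grease_tin: Bystander: steel tin, 84 mm across, 70 mm tall, beyond the bed. Origin under its centre.
- spanner: Bystander: steel spanner lying on the bench beyond the switch box.
Things that resemble listed ones, but are neither listed nor needed, are in the scene too. What is shaped like the bush1 but blue or green is not meant.

How it is judged (in metres and radians):
On the way, in this order (a step that is already met when the one before it is completed fails the run):
1. the selector is switched off (one dot) (value of joint selector below -0.58 rad), for 0.2 s.
2. every bush stands in a nest and its screw is turned to the stop (angle between each of bush1, bush2, bush3's own z axis and vertical below 0.1 rad and ((horizontal distance between bush1 and nest1 below 0.009 m and z of bush1 in the frame of nest1 below 0.005 m and value of joint screw1 above 1.2 rad) or (horizontal distance between bush1 and nest2 below 0.009 m and z of bush1 in the frame of nest2 below 0.005 m and value of joint screw2 above 1.2 rad) or (horizontal distance between bush1 and nest3 below 0.009 m and z of bush1 in the frame of nest3 below 0.005 m and value of joint screw3 above 1.2 rad)) and ((horizontal distance between bush2 and nest1 below 0.009 m and z of bush2 in the frame of nest1 below 0.005 m and value of joint screw1 above 1.2 rad) or (horizontal distance between bush2 and nest2 below 0.009 m and z of bush2 in the frame of nest2 below 0.005 m and value of joint screw2 above 1.2 rad) or (horizontal distance between bush2 and nest3 below 0.009 m and z of bush2 in the frame of nest3 below 0.005 m and value of joint screw3 above 1.2 rad)) and ((horizontal distance between bush3 and nest1 below 0.009 m and z of bush3 in the frame of nest1 below 0.005 m and value of joint screw1 above 1.2 rad) or (horizontal distance between bush3 and nest2 below 0.009 m and z of bush3 in the frame of nest2 below 0.005 m and value of joint screw2 above 1.2 rad) or (horizontal distance between bush3 and nest3 below 0.009 m and z of bush3 in the frame of nest3 below 0.005 m and value of joint screw3 above 1.2 rad))), for 0.2 s.
3. the key hangs in its stand again, let go (horizontal distance between key and stand below 0.014 m and angle between key's own z axis and vertical below 0.1 rad and z of key in the frame of stand below 0.02 m and contact force between the fingers and key below 0.2 N), for 0.2 s.
4. the selector is at three dots (value of joint selector above 0.58 rad), for 0.2 s.
At the end, for the whole second after the job is handed in: Every bush upright on the floor of a nest (within 9 mm of its centre), that nest's screw past 1.2 rad (stop 1.40), the key hanging upright in its stand (within 14 mm of centre), the selector past 0.58 rad (three dots 0.7), all released and at rest (all of step 2 and all of step 3 and value of joint selector above 0.58 rad and linear speed of each of bush1, bush2, bush3, key below 0.02 m/s); the robot touches nothing.
It fails at once if a bush is handled while the selector is not off (value of joint selector above -0.35 rad and (contact force between the fingers and bush1 above 2 N or contact force between the fingers and bush2 above 2 N or contact force between the fingers and bush3 above 2 N)).
It fails at once if a screw head is turned with the fingers (contact force between the fingers and head1 above 4 N or contact force between the fingers and head2 above 4 N or contact force between the fingers and head3 above 4 N).
It fails at once if a bystander is disturbed (distance of any of oil_can, grease_tin, spanner from where it was at the start of the episode above 0.03 m).
Of bush1, bush2, bush3 only 2 to 3 are there at a start; the rules pass over those that are not, and their reading is None.
At some moment in a run one of bush1, bush2, bush3 may be knocked a few centimetres aside while the robot is not near it.
It also fails if it takes over 210 s, if anything falls off the work surface, if the arm or the gripper's body presses on something with over 40 N, if the wrist force passes 120 N, or if a joint passes its speed limit or range.

## Working session

There is one attempt and no reset: what is moved stays moved. The work goes in short steps, Python scripts to look and compute and a shell command to move; the robot and the scene stay as the last step left them, time stands still between calls to the robot, and variables do not carry over. Pictures are saved under pics/ and viewed, at most 14 in all, crops included, and the job is handed in when it is done.

```bash
mkdir -p pics; ls; python3 - <<'E'
from plant import ctrl
import cv2,numpy as np
s=ctrl.get_state();print({k:np.round(v,3).tolist() for k,v in s.items()})
for n in("top","side"):
    c=ctrl.get_calibration(n);print(n,np.round(c["camera_matrix"],1).tolist(),np.round(c["pose"],3).tolist())
    cv2.imwrite(f"pics/{n}0.png",cv2.resize(ctrl.read_camera(n)[:,:,::-1],(800,600),interpolation=cv2.INTER_CUBIC))
    for t in("switchbox","selector","bed","head1","key","stand","bush1"):
        print(n,t,[(round(float(r["confidence"]),2),np.round(r["extent"],1).tolist()) for r in ctrl.regions_of(n,t)])
E
```

```text
pics
{'time_s': 0.0, 'q': [-1.181, 0.322, -0.07, 1.452, 0.023, 1.371, -0.057], 'qvel': [0.002, 0.001, -0.001, 0.0, -0.001, 0.001, -0.0], 'joint_torque': [-0.0, -49.13, -0.404, -31.254, -0.064, 0.044, 0.0], 'ee_pos': [238.443, 604.097, 221.481], 'tool_rot': [-0.587, -3.086, 0.003], 'wrist_force': [0.109, 0.758, 0.877], 'moment': [0.028, 0.053, 0.034], 'grasp_force': 0.0, 'width': 87.02}
top [[419.7, 0.0, 259.5], [0.0, 419.7, 187.0], [0.0, 0.0, 1.0]] [[0.055, -0.977, 0.205, 354.692], [-0.998, -0.055, 0.006, 7.097], [0.006, -0.205, -0.979, 1075.858], [0.0, 0.0, 0.0, 1.0]]
top switchbox [(0.57, [413.6, 228.3, 72.1, 60.0])]
top selector [(0.86, [418.3, 223.1, 16.8, 29.3])]
top bed [(0.87, [291.1, 200.9, 119.4, 87.9])]
top head1 [(0.77, [289.5, 210.6, 16.3, 18.5]), (0.62, [329.1, 206.9, 18.2, 17.5]), (0.52, [251.2, 209.6, 14.9, 16.1])]
top key [(0.56, [184.9, 155.5, 25.5, 38.8])]
top stand [(0.55, [188.8, 166.8, 34.0, 29.5]), (0.29, [418.6, 225.5, 20.3, 29.8])]
top bush1 [(0.84, [189.8, 238.6, 27.3, 26.2]), (0.76, [228.2, 267.6, 27.5, 27.1]), (0.74, [117.8, 190.8, 26.5, 24.1]), (0.73, [175
[... 461 characters left out ...]
41.4, 37.1, 36.9])]
side selector [(0.63, [283.9, 130.0, 21.1, 13.2])]
side bed [(0.88, [265.8, 195.2, 62.4, 66.4])]
side head1 [(0.67, [271.9, 167.1, 10.9, 15.7]), (0.65, [276.8, 205.1, 12.1, 15.3]), (0.63, [263.4, 195.1, 61.1, 67.1]), (0.6, [272.6, 182.2, 13.3, 16.2])]
side key [(0.94, [227.6, 240.5, 36.1, 23.6])]
side stand [(0.69, [230.1, 257.1, 29.2, 35.0]), (0.58, [273.1, 184.2, 11.5, 15.7])]
side bush1 [(0.82, [296.4, 298.1, 26.9, 29.4]), (0.82, [249.4, 316.9, 26.5, 32.9]), (0.82, [336.6, 266.0, 26.9, 30.7]), (0.76, [297.2, 255.1, 19.0, 26.5]), (0.74, [318.7, 229.1, 20.2, 27.1]), (0.7, [321.5, 206.1, 19.7, 21.0]), (0.46, [265.1, 194.8, 64.9, 65.3]), (0.18, [282.5, 130.3, 17.7, 12.2])]
```

View pics/top0.png

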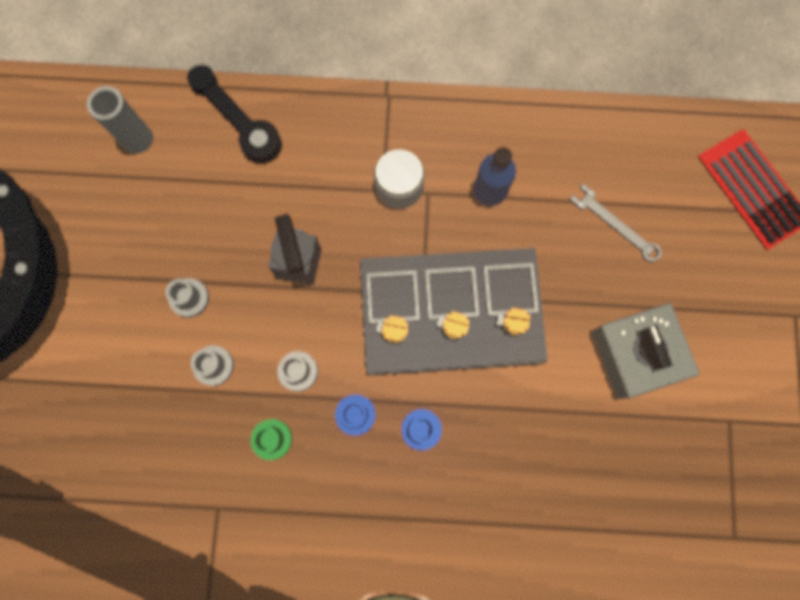

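View pics/side0.png

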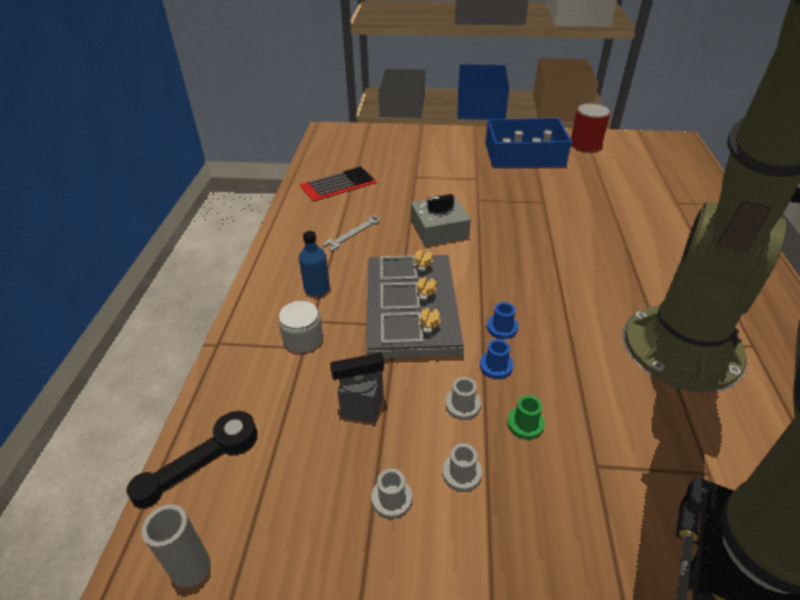

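The top picture (800x600) shows grey bushes at (187,297), (211,365) and (297,370). The look-alikes are blue at (355,415) and (421,430) and green at (270,440). The bed is at (453,312), the key in its stand at (292,250), and the switch box at (648,350) with its one dot at (624,332). I'll fit models of these things in both views.

```bash
cat > h.py <<'E'
from plant import ctrl
import cv2,numpy as np
from scipy.optimize import minimize
C={n:(np.array(ctrl.get_calibration(n)["camera_matrix"]),np.linalg.inv(ctrl.get_calibration(n)["pose"])) for n in("top","side")}
def proj(n,P):
    K,T=C[n];p=(np.c_[P,np.ones(len(P))]@T.T)[:,:3]@K.T;return p[:,:2]/p[:,2:]
def box(lx,ly,z0,z1,x=0,y=0): return np.array([[x+a*lx/2,y+b*ly/2,z] for a in(-1,1) for b in(-1,1) for z in(z0,z1)])
def cyl(d,z0,z1,x=0,y=0):
    t=np.linspace(0,2*np.pi,48,0);return np.array([[x+d/2*np.cos(a),y+d/2*np.sin(a),z] for z in(z0,z1) for a in t])
BUSH=[cyl(64,0,12),cyl(42,12,56)]
def place(P,p):
    c,s=np.cos(p[2]),np.sin(p[2]);return P@np.array([[c,s,0],[-s,c,0],[0,0,1]])+[p[0],p[1],0]
U=4
def render(n,parts,p,shape):
    m=np.zeros((shape[0]*U,shape[1]*U),np.uint8)
    for P in parts:
        q=((proj(n,place(P,p))+.5)*U-.5)
        cv2.fillConvexPoly(m,cv2.convexHull(np.round(q*16).astype(np.int32)),1,shift=4)
    return m
def up(img): return cv2.resize(img,None,fx=U,fy=U,interpolation=cv2.INTER_CUBIC)
def fit(parts,p0,obs,yaw=True,steps=(6,6,.08),pad=14):
    """obs: {cam: binary mask at Ux}; returns pose, mean IoU"""
    rois={}
    for n in obs:
        q=np.vstack([proj(n,place(P,p0)) for P in parts]);a=np.maximum(q.min(0)-pad,0).astype(int)*U;b=(q.max(0)+pad).astype(int)*U
        rois[n]=(slice(a[1],b[1]),slice(a[0],b[0]))
    def cost(v):
        p=[v[0],v[1],v[2] if yaw else p0[2]];c=0
        for n,o in obs.items():
            m=render(n,parts,p,(384,512))[rois[n]];oo=o[rois[n]]
            c+=1-(m&oo).sum()/max(1,(m|oo).sum())
        return c/len(obs)
    best=None;v=np.array(p0[:3] if yaw else p0[:2],float)
    for k in(1,.4,.15):
        S=np.vstack([v]+[v+np.eye(len(v))[i]*steps[i]*k for i in range(len(v))])
        r=minimize(cost,v,method="Nelder-Mead",options=dict(initial_simplex=S,xatol=.02,fatol=1e-5,maxiter=150));v=r.x
    return np.round(v,3),round(1-r.fun,3)
def ray(n,uv,z):
    K,T=C[n];M=np.linalg.inv(T);d=M[:3,:3]@np.linalg.inv(K)@[uv[0],uv[1],1];o=M[:3,3];return (o+d*(z-o[2])/d[2])[:2]
E
python3 - <<'E'
from h import *
img={n:ctrl.read_camera(n) for n in C}
np.savez("img0.npz",**img)
g={}
for n in img:
    h=cv2.cvtColor(up(img[n]),cv2.COLOR_RGB2HSV);g[n]=(h[...,1]<95).astype(np.uint8)
s=.64
for uv in((187,297),(211,365),(297,370)):
    p0=[*ray("top",np.array(uv)*s,30),0]
    print("bush",p0[:2],[fit(BUSH,p0,{n:g[n] for n in c},False) for c in(["top","side"],["top"],["side"])])
p0=[*ray("top",np.array((453,312))*s,40),0.02]
for c in(["top","side"],["top"],["side"]):print("bed",fit([box(190,290,0,40)],p0,{n:g[n] for n in c}))
p0=[*ray("top",np.array((648,350))*s,40),-0.3]
for c in(["top","side"],["top"],["side"]):print("box",fit([box(120,120,0,60),box(66,18,64,98)],p0,{n:g[n] for n in c}))
for n,u0,u1,v0,v1 in(("top",370,460,180,260),("side",190,350,110,290)):
    pass
a=np.vstack([cv2.resize(img["top"][190:257,375:455],(400,335),interpolation=3),cv2.resize(img["top"][130:190,165:215],(400,335)[::1],interpolation=3)[:260]])
b=cv2.resize(img["top"][155:245,225:355],(400,277),interpolation=3)
c=cv2.resize(img["side"][115:165,250:320],(400,286),interpolation=3)
o=np.zeros((595,800,3),np.uint8);o[:,:400]=a;o[:277,400:]=b;o[290:576,400:]=c
cv2.imwrite("pics/c1.png",o[:,:,::-1])
E
```

```text
bush [np.float64(545.5109667844748), np.float64(367.0338286915691)] [(array([550.601, 373.732]), np.float64(0.975)), (array([550.454, 374.531]), np.float64(0.979)), (array([550.668, 373.257]), np.float64(0.983))]
bush [np.float64(437.94387293854135), np.float64(315.4867843222614)] [(array([440.442, 320.332]), np.float64(0.959)), (array([440.083, 320.724]), np.float64(0.985)), (array([440.817, 319.766]), np.float64(0.957))]
bush [np.float64(437.5856791661681), np.float64(178.39125702541904)] [(array([438.958, 182.182]), np.float64(0.877)), (array([438.248, 182.555]), np.float64(0.95)), (array([439.64 , 181.703]), np.float64(0.816))]
bed (array([ 5.50601e+02, -6.29340e+01,  1.24000e-01]), np.float64(0.799))
bed (array([ 5.5038e+02, -6.1721e+01,  1.2500e-01]), np.float64(0.877))
bed (array([ 5.52843e+02, -7.12810e+01,  1.32000e-01]), np.float64(0.723))
box (array([ 4.98802e+02, -3.73053e+02,  3.59000e-01]), np.float64(0.855))
box (array([ 4.98650e+02, -3.71527e+02,  3.66000e-01]), np.float64(0.954))
box (array([ 4.96487e+02, -3.68519e+02, -2.77000e-01]), np.float64(0.654))
```

View pics/c1.png

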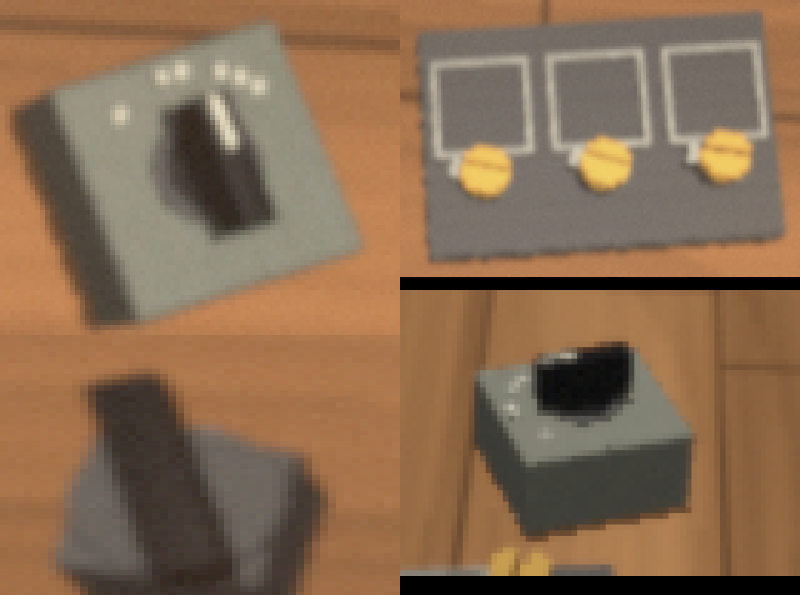

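The crop shows the knob's pointer starting towards the two dots, with one dot further counter-clockwise. It also shows the T-bar over the stand and three brass heads with nearly identical slots. Next I'll refine the bed, bar, T-bar and stand, and the slots.

```bash
python3 - <<'E'
from h import *
img=dict(np.load("img0.npz"))
g={};yl={};bk={};wh={}
for n in img:
    h=cv2.cvtColor(up(img[n]),cv2.COLOR_RGB2HSV);H,S,V=cv2.split(h)
    y=((H>15)&(H<35)&(S>130)&(V>140)).astype(np.uint8);yl[n]=y
    wh[n]=((V>135)&(S<60)).astype(np.uint8)
    k=np.ones((25,25),np.uint8)
    g[n]=cv2.morphologyEx(((S<95)|(y>0)).astype(np.uint8),cv2.MORPH_CLOSE,k)
    bk[n]=(V<60).astype(np.uint8)
    print(n,"V pct in stand/key area")
CC=(["top","side"],["top"],["side"])
def run(name,parts,p0,m,**k):
    for c in CC: print(name,c,fit(parts,p0,{n:m[n] for n in c},**k))
hd=[cyl(40,61,77,-56,y) for y in(95,0,-95)]
run("bed",[box(190,290,0,40)]+hd,[551,-63,.12],g)
run("heads",hd,[551,-63,.12],yl)
fr=[box(80,5,40,47,0,y+s*37.5) for y in(95,0,-95) for s in(1,-1)]+[box(5,80,40,47,s*37.5,y) for y in(95,0,-95) for s in(1,-1)]
run("frames",fr,[551,-63,.12],wh,steps=(4,4,.04))
run("bar",[box(66,18,66,98)],[498,-372,.36],bk)
p=[*ray("top",(290*.64,235*.64),118),.3]
print(p)
run("tbar",[box(90,24,95,121)],p,bk)
run("stand",[box(64,64,0,75),box(90,24,95,121),cyl(68,75,81),cyl(16,75,95)],p,g)
for n in img: cv2.imwrite(f"pics/bk_{n}.png",bk[n]*255)
E
```

```text
top V pct in stand/key area
side V pct in stand/key area
bed ['top', 'side'] (array([ 5.50687e+02, -6.30810e+01,  1.25000e-01]), np.float64(0.869))
bed ['top'] (array([ 5.50324e+02, -6.20660e+01,  1.21000e-01]), np.float64(0.967))
bed ['side'] (array([ 5.53054e+02, -7.27040e+01,  1.32000e-01]), np.float64(0.782))
heads ['top', 'side'] (array([ 5.73417e+02, -5.99870e+01,  1.28000e-01]), np.float64(0.735))
heads ['top'] (array([ 5.73447e+02, -5.98470e+01,  1.21000e-01]), np.float64(0.874))
heads ['side'] (array([ 5.74912e+02, -6.20480e+01,  1.22000e-01]), np.float64(0.608))
frames ['top', 'side'] (array([ 5.76055e+02, -6.13630e+01,  1.21000e-01]), np.float64(0.411))
frames ['top'] (array([ 5.76014e+02, -6.08600e+01,  1.20000e-01]), np.float64(0.619))
frames ['side'] (array([ 5.75733e+02, -6.44850e+01,  1.17000e-01]), np.float64(0.204))
bar ['top', 'side'] (array([ 498.286, -358.736,    0.571]), np.float64(0.58))
bar ['top'] (array([ 4.96009e+02, -3.57138e+02,  2.84000e-01]), np.float64(0.383))
bar ['side'] (array([ 498.544, -358.207,    0.596]), np.float64(0.781))
[np.float64(633.6946824949061), np.float64(192.65952610880205), 0.3]
tbar ['top', 'side'] (array([6.20730e+02, 2.00066e+02, 3.88000e-01]), np.float64(0.372))
tbar ['top'] (array([6.19565e+02, 1.96781e+02, 4.02000e-01]), np.float64(0.148))
tbar ['side'] (array([6.21442e+02, 2.00901e+02, 3.46000e-01]), np.float64(0.603))
stand ['top', 'side'] (array([ 6.21538e+02,  1.97825e+02, -3.60000e-02]), np.float64(0.725))
stand ['top'] (array([ 6.21913e+02,  1.99081e+02, -1.10000e-01]), np.float64(0.855))
stand ['side'] (array([6.22657e+02, 1.94998e+02, 5.53000e-01]), np.float64(0.597))
```

```bash
python3 - <<'E'
from h import *
img=dict(np.load("img0.npz"))
def draw(n,roi,items,w):
    u0,u1,v0,v1=roi;f=w/(u1-u0);o=cv2.resize(img[n][v0:v1,u0:u1],(w,int(round((v1-v0)*f))),interpolation=3)
    for P,p,col in items:
        q=cv2.convexHull(((proj(n,place(P,p))+.5-[u0,v0])*f).astype(np.float32));cv2.polylines(o,[np.round(q*16).astype(np.int32)],True,col,1,cv2.LINE_AA,shift=4)
    return o
p=[574.5,-60.5,.121]
it=[(cyl(40,77,77,-56,y),p,(255,0,0)) for y in(95,0,-95)]+[(box(70,70,47,47,0,y),p,(0,255,0)) for y in(95,0,-95)]+[(box(80,80,47,47,0,y),p,(0,255,0)) for y in(95,0,-95)]
A=draw("top",(225,355,155,245),it,400);B=draw("side",(228,300,155,235),it,400)
k=[(box(66,18,98,98),[498,-371,.3],(255,0,0)),(box(120,120,60,60),[498.6,-371.5,.366],(0,255,0))]
D=draw("top",(375,455,190,250),k,400);E=draw("side",(250,320,112,152),k,400)
o=np.zeros((600,800,3),np.uint8)
o[:A.shape[0],:400]=A;o[:B.shape[0],400:]=B[:600]
o[A.shape[0]:A.shape[0]+300,:400]=D[:600-A.shape[0]]
cv2.imwrite("pics/c2.png",o[:,:,::-1])
t=[(box(90,24,121,121),[621,198,.4],(255,0,0)),(box(64,64,75,75),[621.5,198,-.08],(0,255,0)),(box(64,64,0,0),[621.5,198,-.08],(0,255,0))]
F=draw("top",(160,220,130,190),t,400);G=draw("side",(200,260,215,285),t,400)
o=np.zeros((600,800,3),np.uint8);o[:F.shape[0],:400]=F;o[:G.shape[0],400:]=G[:600];
e=E[:min(600-467,E.shape[0])]
o[400:400+min(200,E.shape[0]),:400]=E[:200]
cv2.imwrite("pics/c3.png",o[:,:,::-1])
E
```

```text
(no output)
```

View pics/c2.png

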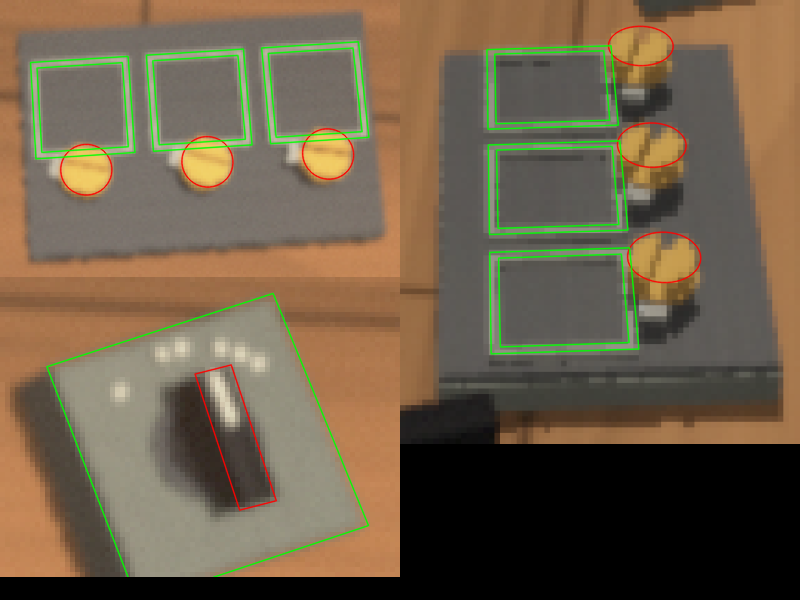

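View pics/c3.png

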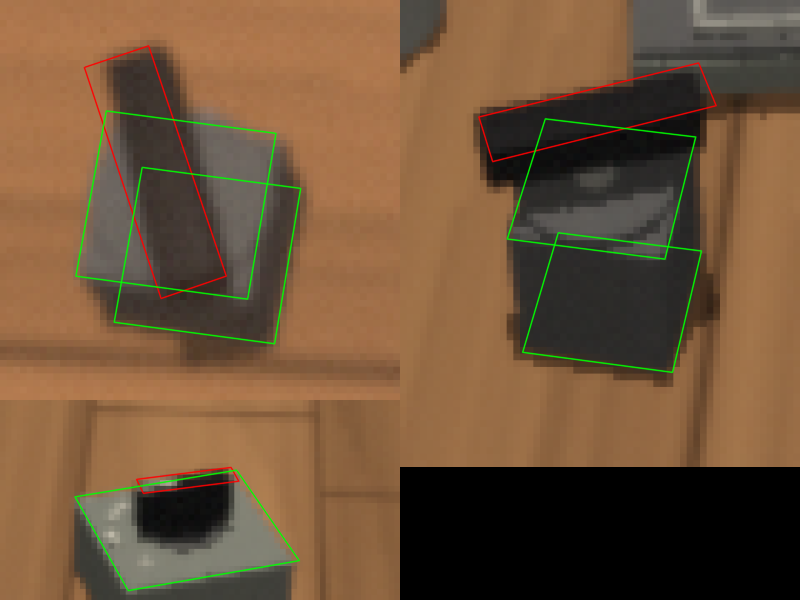

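The overlays show the nest frames matching in both views and the bar nearly matching. The T-bar and stand still need a refit.

```bash
python3 - <<'E'
from h import *
img=dict(np.load("img0.npz"))
V={n:cv2.split(cv2.cvtColor(up(img[n]),cv2.COLOR_RGB2HSV))[2] for n in img}
S={n:cv2.split(cv2.cvtColor(up(img[n]),cv2.COLOR_RGB2HSV))[1] for n in img}
a=V["top"][130*4:190*4:16,160*4:220*4:16];print(a)
for th in(75,82):
  bk={"top":(V["top"]<th).astype(np.uint8)}
  print(th,fit([box(90,24,95,121)],[621,194,.35],bk,pad=3), fit([box(66,18,66,98)],[498,-371,.3],bk,pad=3))
bk={"side":(V["side"]<36).astype(np.uint8)}
print(fit([box(90,24,95,121)],[621,194,.35],bk,pad=2),fit([box(66,18,66,98)],[498,-371,.3],bk,pad=3))
# stand alone side silhouette joint with known bar
g={n:(((S[n]<95)|(V[n]<75))).astype(np.uint8) for n in V}
for c in (["top"],["side"],["top","side"]):
  def st(y):
    return [box(64,64,0,75),cyl(68,75,81),cyl(16,75,95)]+[place(box(90,24,95,121),[0,0,y])]
  for y0 in(-.2,.0,.3,.6):
    # stand yaw y0 fixed, bar yaw .35 fixed
    print(c,y0,fit([place(box(64,64,0,75),[0,0,y0]),cyl(68,75,81),cyl(16,75,95),place(box(90,24,95,121),[0,0,.33])],[621,195,0],{n:g[n] for n in c},False,pad=6))
E
```

```text
[[169 169 169 170 169 170 171 173 170 174 172 176 175 177 176]
 [173 174 172 173 171 174 172 172 172 170 172 171 171 168 167]
 [171 172 172 174 159 110  89 176 177 176 175 176 175 174 176]
 [167 166 167 167 120  57  62 152 164 164 165 165 165 170 174]
 [171 171 170 169 155  58  64 112 159 167 168 168 168 168 168]
 [171 170 169 171 146  57  61  65 108 122 151 171 172 172 171]
 [169 167 166 167 116  65  63  63 109 112 104 143 167 168 167]
 [168 169 169 167 109  84  64  66 101 110 101  78 171 171 170]
 [155 155 154 148 108 100  65  69  77 107  91  78 159 159 160]
 [164 164 163 149 104 106  65  69  65 111  71 101 158 157 158]
 [157 159 158 128 107 104  67  65  62  99  66 130 155 159 158]
 [159 161 162 158  71  67  64  53  59  96  67 154 159 160 159]
 [165 164 165 166 113  82  66  65  65  64  68 160 160 160 160]
 [126 129 134 135 138 142 143  91  83  86 107 157 159 161 158]
 [173 172 167 164 162 161 158 148 148 145 141 137 134 129 128]]
75 (array([6.14023e+02, 1.93454e+02, 3.27000e-01]), np.float64(0.78)) (array([ 496.716, -362.597,    0.684]), np.float64(0.718))
82 (array([6.14642e+02, 1
[... 275 characters left out ...]
float64(0.895))
['top'] 0.0 (array([620.881, 196.987]), np.float64(0.882))
['top'] 0.3 (array([618.413, 195.41 ]), np.float64(0.819))
['top'] 0.6 (array([618.432, 195.249]), np.float64(0.782))
['side'] -0.2 (array([620.001, 199.565]), np.float64(0.793))
['side'] 0.0 (array([621.273, 199.855]), np.float64(0.794))
['side'] 0.3 (array([621.522, 199.844]), np.float64(0.747))
['side'] 0.6 (array([621.504, 200.013]), np.float64(0.768))
['top', 'side'] -0.2 (array([621.888, 197.974]), np.float64(0.839))
['top', 'side'] 0.0 (array([621.47, 198.05]), np.float64(0.835))
['top', 'side'] 0.3 (array([620.706, 196.685]), np.float64(0.778))
['top', 'side'] 0.6 (array([620.839, 197.23 ]), np.float64(0.766))
```

```bash
cat > go.py <<'E'
import sys,numpy as np
from plant import ctrl
from scipy.spatial.transform import Rotation as R
s=ctrl.get_state();p=s["ee_pos"];M=R.from_rotvec(s["tool_rot"]).as_matrix()
cy=np.arctan2(M[1,1],M[0,1])
print("t",round(s["time_s"],1),"pos",np.round(p,1),"closing",round(cy,3),"tilt",round(np.arccos(-M[2,2]),4),"q1,7",np.round([s["q"][0],s["q"][6]],2),"w",round(s["width"],1))
for a in sys.argv[1:]:
    v=[float(k) for k in a.split(",")]
    d=M.T@(np.array(v[:3])-p)
    o=[round(k/500,4) for k in d]
    dy=((v[3]-cy)+np.pi/2)%np.pi-np.pi/2 if len(v)==4 else 0.
    print(a,"row",o+[round(-dy/np.pi,4)],"rows>=",int(max(np.ceil(np.linalg.norm(d)/41.7),np.ceil(abs(dy)/.125)))+1)
E
python3 go.py 640,100,200,1.9 498,-371,170,1.9
```

```text
t 0.9 pos [238.6 604.7 222.6] closing 1.195 tilt 0.0001 q1,7 [-1.18 -0.06] w 87.0
640,100,200,1.9 row [np.float64(-1.1172), np.float64(-0.6443), np.float64(0.0452), np.float64(-0.2244)] rows>= 17
498,-371,170,1.9 row [np.float64(-1.1987), np.float64(-1.6248), np.float64(0.1051), np.float64(-0.2244)] rows>= 26
```

```bash
python3 -m crank '[[-0.56,-0.32,0.02,-0.22],[-0.56,-0.32,0.02,-0.22],[-0.56,-0.32,0.02,-0.22],[-0.56,-0.32,0.02,-0.22],[-0.56,-0.32,0.02,-0.22],[-0.56,-0.32,0.02,-0.22],[-0.56,-0.32,0.02,-0.22],[-0.56,-0.32,0.02,-0.22],[-0.56,-0.32,0.02,-0.22],[-0.56,-0.32,0.02,-0.22]]'; python3 go.py 640,100,200,1.9 600,-120,190,1.9 
```

```text
time_s: 1.73
ee_pos: [442.4, 350.3, 212.8]
tool_rot: [-0.483, 3.104, -0.0]
wrist_force: [-0.4, 0.7, 0.1]
width: 87.2
grasp_force: 0.0
t 1.7 pos [442.4 350.3 212.8] closing 1.88 tilt 0.0007 q1,7 [-0.76  1.17] w 87.2
640,100,200,1.9 row [np.float64(-0.2241), np.float64(-0.5971), np.float64(0.0259), np.float64(-0.0064)] rows>= 9
600,-120,190,1.9 row [np.float64(-0.0141), np.float64(-0.9919), np.float64(0.0459), np.float64(-0.0064)] rows>= 13
```

```bash
python3 -m crank '[[-0.014,-0.99,0.046,0],[-0.014,-0.99,0.046,0],[-0.014,-0.99,0.046,0],[-0.014,-0.99,0.046,0],[-0.014,-0.99,0.046,0],[-0.014,-0.99,0.046,0],[-0.014,-0.99,0.046,0],[-0.014,-0.99,0.046,0],[-0.014,-0.99,0.046,0],[-0.014,-0.99,0.046,0],[-0.014,-0.99,0.046,0],[-0.014,-0.99,0.046,0]]'; python3 go.py 498,-371,130,1.9 
```

```text
time_s: 2.73
ee_pos: [601.5, -115.7, 189.6]
tool_rot: [-0.497, 3.101, 0.0]
wrist_force: [0.1, 0.3, 0.2]
width: 87.1
grasp_force: 0.0
t 2.7 pos [ 601.5 -115.7  189.6] closing 1.888 tilt 0.001 q1,7 [-0.21  2.13] w 87.1
498,-371,130,1.9 row [np.float64(0.3563), np.float64(-0.4205), np.float64(0.1189), np.float64(-0.0037)] rows>= 8
```

```bash
python3 -m crank '[[0.356,-0.42,0.1,0.5],[0.356,-0.42,0.1,0.5],[0.356,-0.42,0.1,0.5],[0.356,-0.42,0.1,0.5],[0.356,-0.42,0.1,0.5],[0.356,-0.42,0.1,0.5],[0.356,-0.42,0.1,0.5],[0.356,-0.42,0.1,0.5],[0.356,-0.42,0.1,0.5],[0.356,-0.42,0.1,0.5],[0.356,-0.42,0.1,0.5],[0.356,-0.42,0.1,0.5]]'; python3 -m crank '[[0,0,0,0.5],[0,0,0,0.5],[0,0,0,0.5],[0,0,0,0.5],[0,0,0,0.5],[0,0,0,0.5],[0,0,0,0.5],[0,0,0,0.5],[0,0,0,0.5],[0,0,0,0.5],[0,0,0,0.5],[0,0,0,0.5]]' 0.0;python3 go.py 498,-371,130,1.9 498,-371,66,1.9
python3 - <<'E'
from h import *
for n in C:
  im=ctrl.read_camera(n)
  q=proj(n,np.array([[498,-371,98.]]))[0].astype(int);print(n,q)
  cv2.imwrite(f"pics/k_{n}.png",cv2.resize(im[q[1]-30:q[1]+30,q[0]-40:q[0]+40,::-1],(400,300),interpolation=3))
cv2.imwrite("pics/k.png",np.hstack([cv2.imread("pics/k_top.png"),cv2.imread("pics/k_side.png")]))
E
```

```text
time_s: 3.73
ee_pos: [498.2, -368.1, 139.3]
tool_rot: [-1.758, -2.604, -0.002]
wrist_force: [0.5, -0.1, 0.4]
width: 87.2
grasp_force: 0.0
time_s: 4.73
ee_pos: [498.3, -367.9, 139.1]
tool_rot: [-3.06, -0.707, -0.001]
wrist_force: [-0.8, -0.5, -0.2]
width: 43.8
grasp_force: 0.0
t 4.7 pos [ 498.3 -367.9  139.1] closing -1.116 tilt 0.0015 q1,7 [-0.23 -0.16] w 43.8
498,-371,130,1.9 row [np.float64(-0.0033), np.float64(0.0052), np.float64(0.0182), np.float64(0.0399)] rows>= 3
498,-371,66,1.9 row [np.float64(-0.0034), np.float64(0.0054), np.float64(0.1462), np.float64(0.0399)] rows>= 3
top [421 221]
side [282 125]
```

View pics/k.png

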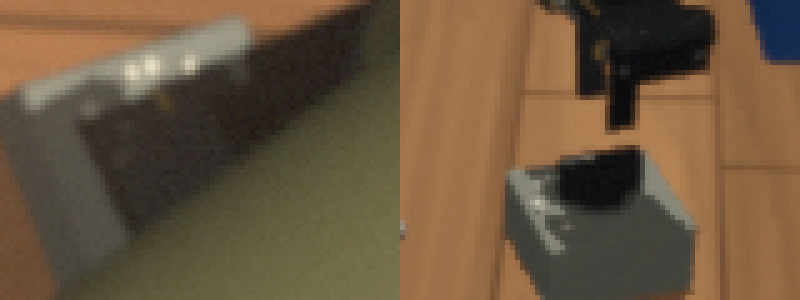

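The arm hides the knob from above, and the side view shows the fingers above it. I'll lower, grip and turn.

```bash
python3 -m crank '[[-0.003,0.005,0.05,0.04],[-0.003,0.005,0.1,0.04],[-0.003,0.005,0.14,0.04],[-0.003,0.005,0.146,0.04],[-0.003,0.005,0.146,0.04]]'; python3 -m crank '[[0,0,0,0],[0,0,0,0],[0,0,0,0],[0,0,0,0],[0,0,0,0]]' -1; python3 go.py
```

```text
time_s: 5.25
ee_pos: [496.6, -371.8, 65.9]
tool_rot: [-3.096, -0.524, 0.001]
wrist_force: [-1.1, -0.9, -0.5]
width: 43.3
grasp_force: 0.0
time_s: 5.67
ee_pos: [496.5, -373.8, 67.2]
tool_rot: [3.097, 0.518, 0.001]
wrist_force: [0.7, -5.9, -1.9]
width: 18.0
grasp_force: 3.1
t 5.7 pos [ 496.5 -373.8   67.2] closing -1.239 tilt 0.0019 q1,7 [-0.19 -0.22] w 18.0
```

```bash
python3 -m crank '[[0,0,0,-0.05],[0,0,0,-0.1],[0,0,0,-0.15],[0,0,0,-0.2],[0,0,0,-0.235],[0,0,0,-0.235],[0,0,0,-0.235],[0,0,0,-0.235]]';python3 go.py; python3 -m crank '[[0,0,0,0],[0,0,0,0],[0,0,0,0]]' 0;  python3 -m crank '[[0,0,-0.08,0],[0,0,-0.16,0],[0,0,-0.24,0],[0,0,-0.28,0],[0,0,-0.28,0]]'; python3 go.py 560,-100,240,1.9 500,100,200
```

```text
time_s: 6.33
ee_pos: [498.3, -375.9, 67.3]
tool_rot: [2.696, 1.597, 0.002]
wrist_force: [6.7, -6.5, -6.8]
width: 17.7
grasp_force: 30.0
t 6.3 pos [ 498.3 -375.9   67.3] closing -0.501 tilt 0.008 q1,7 [-0.09  0.44] w 17.7
time_s: 6.58
ee_pos: [496.0, -373.0, 66.6]
tool_rot: [-2.702, -1.601, -0.0]
wrist_force: [-0.0, -0.5, 0.1]
width: 30.5
grasp_force: 0.0
time_s: 7.0
ee_pos: [497.9, -375.1, 212.2]
tool_rot: [2.697, 1.597, 0.007]
wrist_force: [0.0, -1.1, 2.2]
width: 43.2
grasp_force: 0.0
t 7.0 pos [ 497.9 -375.1  212.2] closing -0.501 tilt 0.0084 q1,7 [-0.16  0.35] w 43.2
560,-100,240,1.9 row [np.float64(0.5423), np.float64(-0.1551), np.float64(-0.0566), np.float64(0.2356)] rows>= 8
500,100,200 row [np.float64(0.8353), np.float64(-0.4533), np.float64(0.021), -0.0] rows>= 13
```

```bash
python3 -m crank '[[0.835,-0.453,0,-0.2],[0.835,-0.453,0,-0.2],[0.835,-0.453,0,-0.2],[0.835,-0.453,0,-0.2],[0.835,-0.453,0,-0.2],[0.835,-0.453,0,-0.2],[0.835,-0.453,0,-0.2],[0.835,-0.453,0,-0.2],[0.835,-0.453,0,-0.2],[0.835,-0.453,0,-0.2],[0.835,-0.453,0,-0.2],[0.835,-0.453,0,-0.2]]' 1;python3 go.py 439,182,100,.12 439,182,19,.12
```

```text
time_s: 8.0
ee_pos: [496.2, 109.1, 205.4]
tool_rot: [-2.064, -2.364, -0.0]
wrist_force: [-0.9, 0.1, -0.5]
width: 87.3
grasp_force: 0.0
t 8.0 pos [496.2 109.1 205.4] closing 0.135 tilt 0.0031 q1,7 [-0.83 -0.12] w 87.3
439,182,100,.12 row [np.float64(0.1595), np.float64(-0.0932), np.float64(0.2115), np.float64(0.0049)] rows>= 5
439,182,19,.12 row [np.float64(0.1591), np.float64(-0.0928), np.float64(0.3735), np.float64(0.0049)] rows>= 6
```

```bash
python3 - <<'E'
from h import *
img={n:ctrl.read_camera(n) for n in C}
g={n:(cv2.split(cv2.cvtColor(up(img[n]),cv2.COLOR_RGB2HSV))[1]<95).astype(np.uint8) for n in img}
for p in((550.6,373.7,0),(440.4,320.3,0),(439,182.2,0)): print([fit(BUSH,p,{n:g[n]},False) for n in g])
# selector check
q=proj("top",np.array([[498,-371,98.]]))[0].astype(int);a=img["top"][q[1]-30:q[1]+30,q[0]-40:q[0]+40]
q=proj("top",np.array([[480,260,30.]]))[0].astype(int);b=img["top"][q[1]-60:q[1]+60,q[0]-80:q[0]+80]
cv2.imwrite("pics/sel.png",np.hstack([cv2.resize(x,(400,300),interpolation=3) for x in(a,b)])[:,:,::-1])
E
```

```text
[(array([550.616, 374.375]), np.float64(0.832)), (array([550.568, 373.078]), np.float64(0.984))]
[(array([440.095, 320.723]), np.float64(0.602)), (array([440.813, 319.769]), np.float64(0.985))]
[(array([441.348, 169.656]), np.float64(0.199)), (array([439.613, 182.041]), np.float64(0.853))]
```

View pics/sel.png

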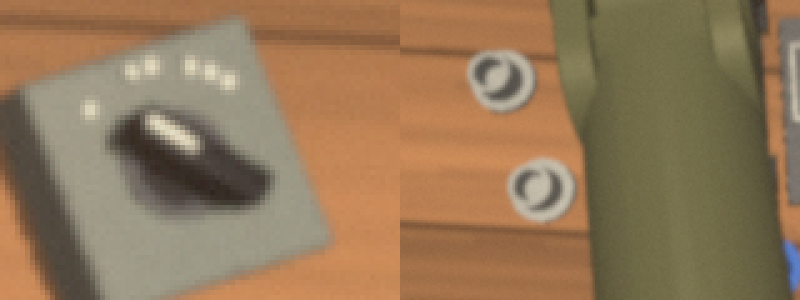

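The selector points at the one dot, so the bed is off. The pieces at (500,78) and (541,188) in the crop are bare steel. They, and the grey one under the arm, fit "steel flanged bush"; the blue and green ones don't. I'll take the near one first, squeezing it from two directions to centre it.

```bash
python3 -m crank '[[0.08,-0.045,0.1,0],[0.159,-0.093,0.15,0.005],[0.159,-0.093,0.2,0.005],[0.159,-0.093,0.25,0.005],[0.159,-0.093,0.31,0.005],[0.159,-0.093,0.37,0.005],[0.159,-0.093,0.37,0.005]]'; python3 go.py; python3 -m crank '[[0,0,0,0],[0,0,0,0],[0,0,0,0],[0,0,0,0],[0,0,0,0],[0,0,0,0],[0,0,0,0]]' -1; python3 go.py 439,182,19,.12; python3 -m crank '[[0,0,0,0],[0,0,0,0],[0,0,0,0],[0,0,0,0],[0,0,0,0]]' 1; python3 go.py 439,182,19,1.69
```

```text
time_s: 8.68
ee_pos: [437.0, 171.2, 16.1]
tool_rot: [-2.094, -2.339, 0.018]
wrist_force: [-1.7, -0.2, 0.6]
width: 87.0
grasp_force: 0.0
t 8.7 pos [437.  171.2  16.1] closing 0.11 tilt 0.0119 q1,7 [-0.89 -0.23] w 87.0
time_s: 9.27
ee_pos: [442.3, 175.1, 22.2]
tool_rot: [2.094, 2.342, 0.002]
wrist_force: [1.0, -0.3, -0.4]
width: 48.1
grasp_force: 0.0
t 9.3 pos [442.3 175.1  22.2] closing 0.111 tilt 0.0012 q1,7 [-0.89 -0.23] w 48.1
439,182,19,.12 row [np.float64(0.0145), np.float64(-0.005), np.float64(0.0063), np.float64(-0.0027)] rows>= 2
time_s: 9.68
ee_pos: [442.0, 174.8, 21.5]
tool_rot: [2.094, 2.342, -0.0]
wrist_force: [0.4, -0.7, -0.2]
width: 73.8
grasp_force: 0.0
t 9.7 pos [442.  174.8  21.5] closing 0.111 tilt 0.0 q1,7 [-0.89 -0.23] w 73.8
439,182,19,1.69 row [np.float64(0.015), np.float64(-0.0043), np.float64(0.0051), np.float64(0.4975)] rows>= 14
```

```bash
python3 -m crank '[[0.015,-0.004,0.004,0],[0.015,-0.004,0.004,0],[0.015,-0.004,0.004,0],[0.015,-0.004,0.004,0]]';  python3 -m crank '[[0,0,0,0],[0,0,0,0],[0,0,0,0],[0,0,0,0],[0,0,0,0],[0,0,0,0],[0,0,0,0],[0,0,0,0],[0,0,0,0],[0,0,0,0]]' -1; python3 go.py; python3 -m crank '[[0,0,0,0],[0,0,0,0],[0,0,0,0],[0,0,0,0],[0,0,0,0],[0,0,0,0]]' 1; python3 go.py 439,182,19,1.69
```

```text
time_s: 10.02
ee_pos: [439.0, 182.2, 19.5]
tool_rot: [2.094, 2.342, -0.0]
wrist_force: [-0.0, -0.1, -0.1]
width: 86.1
grasp_force: 0.0
time_s: 10.85
ee_pos: [439.3, 182.1, 19.6]
tool_rot: [2.094, 2.342, 0.0]
wrist_force: [-0.1, 0.3, -0.1]
width: 41.6
grasp_force: 30.0
t 10.8 pos [439.3 182.1  19.6] closing 0.111 tilt 0.0004 q1,7 [-0.9  -0.25] w 41.6
time_s: 11.35
ee_pos: [439.1, 182.1, 19.6]
tool_rot: [-2.094, -2.342, -0.0]
wrist_force: [0.1, 0.2, -0.4]
width: 73.6
grasp_force: 0.0
t 11.3 pos [439.1 182.1  19.6] closing 0.111 tilt 0.0 q1,7 [-0.9  -0.25] w 73.6
439,182,19,1.69 row [np.float64(-0.0001), np.float64(-0.0003), np.float64(0.0011), np.float64(0.4975)] rows>= 14
```

```bash
python3 -m crank '[[0,0,0.001,0.4975],[0,0,0.001,0.4975],[0,0,0.001,0.4975],[0,0,0.001,0.4975],[0,0,0.001,0.4975],[0,0,0.001,0.4975],[0,0,0.001,0.4975],[0,0,0.001,0.4975],[0,0,0.001,0.4975],[0,0,0.001,0.4975],[0,0,0.001,0.4975],[0,0,0.001,0.4975]]' 1; python3 -m crank '[[0,0,0,0.03],[0,0,0,0.03],[0,0,0,0.03],[0,0,0,0.03],[0,0,0,0.03]]'; python3 go.py 439,182,19,1.69
```

```text
time_s: 12.35
ee_pos: [439.1, 182.1, 19.1]
tool_rot: [-3.129, -0.276, -0.0]
wrist_force: [-0.0, 0.2, -0.6]
width: 87.2
grasp_force: 0.0
time_s: 12.77
ee_pos: [439.2, 182.1, 19.1]
tool_rot: [-3.138, -0.141, -0.0]
wrist_force: [-0.1, -0.1, -0.1]
width: 86.7
grasp_force: 0.0
t 12.8 pos [439.2 182.1  19.1] closing -1.481 tilt 0.0001 q1,7 [-1.07 -1.8 ] w 86.7
439,182,19,1.69 row [np.float64(-0.0003), np.float64(0.0001), np.float64(0.0002), np.float64(-0.0094)] rows>= 2
```

```bash
python3 -m crank '[[0,0,0,-0.0094],[0,0,0,-0.0094],[0,0,0,-0.0094],[0,0,0,-0.0094],[0,0,0,-0.0094],[0,0,0,-0.0094],[0,0,0,-0.0094],[0,0,0,-0.0094],[0,0,0,-0.0094],[0,0,0,-0.0094]]' -1;  python3 go.py; python3 -m crank '[[0,0,-0.06,0],[0,0,-0.13,0],[0,0,-0.2,0],[0,0,-0.22,0],[0,0,-0.22,0],[0,0,-0.22,0]]'; python3 go.py 563,33.8,130,1.692 574.5,-60.5,130,1.692 586,-154.8,130,1.692
```

```text
time_s: 13.6
ee_pos: [439.2, 181.9, 19.1]
tool_rot: [3.136, 0.184, 0.0]
wrist_force: [-0.1, -0.4, 0.8]
width: 41.5
grasp_force: 30.0
t 13.6 pos [439.2 181.9  19.1] closing -1.453 tilt 0.0001 q1,7 [-1.07 -1.77] w 41.5
time_s: 14.1
ee_pos: [438.4, 182.1, 128.2]
tool_rot: [-3.136, -0.185, 0.001]
wrist_force: [0.6, -0.7, -3.9]
width: 41.1
grasp_force: 30.0
t 14.1 pos [438.4 182.1 128.2] closing -1.453 tilt 0.001 q1,7 [-1.12 -1.89] w 41.1
563,33.8,130,1.692 row [np.float64(0.2125), np.float64(0.3238), np.float64(-0.0038), np.float64(-0.0011)] rows>= 6
574.5,-60.5,130,1.692 row [np.float64(0.2132), np.float64(0.5138), np.float64(-0.0039), np.float64(-0.0011)] rows>= 8
586,-154.8,130,1.692 row [np.float64(0.2138), np.float64(0.7038), np.float64(-0.004), np.float64(-0.0011)] rows>= 10
```

```bash
python3 -m crank '[[0.0214,0.0704,0,0],[0.0428,0.1408,0,0],[0.064,0.211,0,0],[0.0855,0.2815,0,0],[0.107,0.352,0,0],[0.128,0.422,0,0],[0.15,0.493,0,0],[0.171,0.563,0,0],[0.192,0.633,0,0],[0.214,0.704,0,0],[0.214,0.704,0,0],[0.214,0.704,0,0]]';python3 -m crank '[[0,0,0,0],[0,0,0,0],[0,0,0,0],[0,0,0,0]]'; python3 go.py 586,-154.8,70,1.692
python3 - <<'E'
from h import *
im={n:ctrl.read_camera(n) for n in C}
def draw(n,roi,items,w):
    u0,u1,v0,v1=roi;f=w/(u1-u0);o=cv2.resize(im[n][v0:v1,u0:u1],(w,int(round((v1-v0)*f))),interpolation=3)
    for P,p,col in items:
        q=cv2.convexHull(((proj(n,place(P,p))+.5-[u0,v0])*f).astype(np.float32));cv2.polylines(o,[np.round(q*16).astype(np.int32)],True,col,1,cv2.LINE_AA,shift=4)
    return o
s=ctrl.get_state();x,y,z=s["ee_pos"];b=z-19.1
it=[(cyl(64,b,b+12),[x,y,0],(255,0,0)),(box(70,70,47,47,0,-95),[574.5,-60.5,.121],(0,255,0))]
A=draw("side",(228,308,120,210),it,400);B=draw("top",(290,370,140,230),it,400)
cv2.imwrite("pics/n3.png",np.hstack([A,B])[:,:,::-1])
E
```

```text
time_s: 15.1
ee_pos: [584.3, -158.9, 125.8]
tool_rot: [3.134, 0.174, -0.009]
wrist_force: [-1.2, 1.6, -3.9]
width: 41.4
grasp_force: 30.0
time_s: 15.43
ee_pos: [586.6, -153.2, 128.7]
tool_rot: [-3.135, -0.188, 0.0]
wrist_force: [-0.7, 0.4, -3.5]
width: 41.3
grasp_force: 30.0
t 15.4 pos [ 586.6 -153.2  128.7] closing -1.451 tilt 0.0011 q1,7 [-0.51 -0.97] w 41.3
586,-154.8,70,1.692 row [np.float64(-0.0015), np.float64(0.0032), np.float64(0.1174), np.float64(-0.0004)] rows>= 3
```

View pics/n3.png

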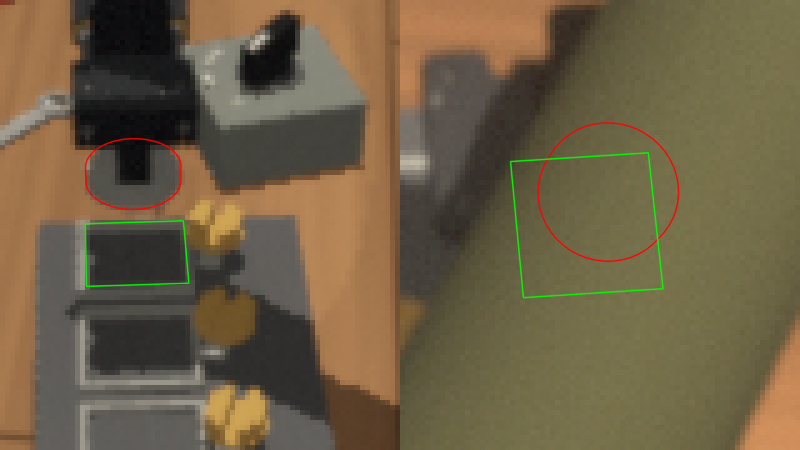

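The side view shows the flange outline from the TCP reading matching the bush, and the nest outline matching its frame. I'll lower it.

```bash
python3 -m crank '[[-0.0015,0.003,0.04,0],[-0.0015,0.003,0.08,0],[-0.0015,0.003,0.108,0],[-0.0015,0.003,0.108,0],[-0.0015,0.003,0.108,0],[-0.0015,0.003,0.108,0]]'; python3 go.py 586,-154.8,59.3,1.692
```

```text
time_s: 16.03
ee_pos: [586.8, -156.7, 76.0]
tool_rot: [3.136, 0.185, 0.002]
wrist_force: [0.3, 0.2, -2.8]
width: 41.2
grasp_force: 30.0
t 16.0 pos [ 586.8 -156.7   76. ] closing -1.453 tilt 0.0016 q1,7 [-0.48 -0.93] w 41.2
586,-154.8,59.3,1.692 row [np.float64(-0.0012), np.float64(-0.0041), np.float64(0.0335), np.float64(-0.0011)] rows>= 2
```

```bash
python3 -m crank '[[0,0,0,0],[0,0,0,0],[0,0,0,0],[0,0,0,0]]'; python3 go.py 586,-154.8,59.3,1.692
```

```text
time_s: 16.37
ee_pos: [586.5, -156.6, 75.6]
tool_rot: [-3.136, -0.185, -0.002]
wrist_force: [0.6, -0.3, -3.3]
width: 41.3
grasp_force: 30.0
t 16.4 pos [ 586.5 -156.6   75.6] closing -1.453 tilt 0.001 q1,7 [-0.48 -0.93] w 41.3
586,-154.8,59.3,1.692 row [np.float64(-0.0005), np.float64(-0.0037), np.float64(0.0326), np.float64(-0.0012)] rows>= 2
```

```bash
python3 -m crank '[[-0.0005,-0.0035,0,0],[-0.0005,-0.0035,0.008,0],[-0.0005,-0.0035,0.016,0],[-0.0005,-0.0035,0.022,0],[-0.0005,-0.0035,0.028,0],[-0.0005,-0.0035,0.033,0],[-0.0005,-0.0035,0.033,0],[-0.0005,-0.0035,0.033,0]]'; python3 go.py 586,-154.8,59.3,1.692
```

```text
time_s: 17.03
ee_pos: [585.4, -154.8, 59.1]
tool_rot: [-3.135, -0.184, 0.001]
wrist_force: [-4.2, 2.5, 4.3]
width: 41.3
grasp_force: 30.0
t 17.0 pos [ 585.4 -154.8   59.1] closing -1.453 tilt 0.0011 q1,7 [-0.47 -0.92] w 41.3
586,-154.8,59.3,1.692 row [np.float64(0.0012), np.float64(0.0002), np.float64(-0.0003), np.float64(-0.0012)] rows>= 2
```

```bash
python3 -m crank '[[0,0,0,0],[0,0,0,0],[0,0,0,0],[0,0,-0.01,0],[0,0,-0.06,0],[0,0,-0.12,0],[0,0,-0.18,0],[0,0,-0.2,0],[0,0,-0.2,0]]' 0.9;  python3 -m crank '[[0,0,0,0],[0,0,0,0],[0,0,0,0]]'; python3 go.py 440.4,320.3,140,.12 563,33.8,160
```

```text
time_s: 17.78
ee_pos: [587.8, -155.7, 162.0]
tool_rot: [3.135, 0.184, 0.01]
wrist_force: [-0.4, 0.3, 0.3]
width: 82.2
grasp_force: 0.0
time_s: 18.03
ee_pos: [584.6, -154.4, 156.8]
tool_rot: [-3.136, -0.184, 0.004]
wrist_force: [-0.5, 0.9, 0.5]
width: 82.6
grasp_force: 0.0
t 18.0 pos [ 584.6 -154.4  156.8] closing -1.453 tilt 0.0029 q1,7 [-0.53 -0.99] w 82.6
440.4,320.3,140,.12 row [np.float64(-0.175), np.float64(-0.9766), np.float64(0.0347), np.float64(0.4992)] rows>= 14
563,33.8,160 row [np.float64(0.0012), np.float64(-0.3788), np.float64(-0.0062), -0.0] rows>= 6
```

```bash
python3 -m crank '[[-0.175,-0.977,0,-0.5],[-0.175,-0.977,0,-0.5],[-0.175,-0.977,0,-0.5],[-0.175,-0.977,0,-0.5],[-0.175,-0.977,0,-0.5],[-0.175,-0.977,0,-0.5],[-0.175,-0.977,0,-0.5],[-0.175,-0.977,0,-0.5],[-0.175,-0.977,0,-0.5],[-0.175,-0.977,0,-0.5],[-0.175,-0.977,0,-0.5],[-0.175,-0.977,0,-0.5]]' 1;  python3 -m crank '[[0,0,0,-0.022],[0,0,0,-0.022],[0,0,0,-0.022],[0,0,0,-0.022]]'; cat > chk.py <<'E'
from h import *
import sys
img={n:ctrl.read_camera(n) for n in C}
g={n:(cv2.split(cv2.cvtColor(up(img[n]),cv2.COLOR_RGB2HSV))[1]<95).astype(np.uint8) for n in img}
for a in sys.argv[1:]:
    p=[float(k) for k in a.split(",")]+[0]; print(a,[fit(BUSH,p,{n:g[n]},False) for n in g])
E
python3 chk.py 440.4,320.3 550.6,373.7; python3 go.py 440.4,320.3,19.3,.12
```

```text
time_s: 19.03
ee_pos: [439.4, 322.2, 157.3]
tool_rot: [-2.16, -2.28, 0.003]
wrist_force: [0.9, 0.9, -0.3]
width: 87.3
grasp_force: 0.0
time_s: 19.37
ee_pos: [442.0, 318.2, 157.8]
tool_rot: [2.094, 2.341, -0.002]
wrist_force: [-0.1, 0.2, 0.4]
width: 87.3
grasp_force: 0.0
440.4,320.3 [(array([439.981, 320.832]), np.float64(0.468)), (array([441.021, 320.503]), np.float64(0.973))]
550.6,373.7 [(array([558.526, 410.706]), np.float64(0.396)), (array([550.516, 373.078]), np.float64(0.984))]
t 19.5 pos [442.2 318.3 158.3] closing 0.112 tilt 0.0005 q1,7 [-1.12 -0.5 ] w 87.0
440.4,320.3,19.3,.12 row [np.float64(0.0045), np.float64(-0.003), np.float64(0.2781), np.float64(-0.0026)] rows>= 5
```

```bash
python3 -m crank '[[0.0045,-0.003,0.06,0],[0.0045,-0.003,0.12,0],[0.0045,-0.003,0.18,0],[0.0045,-0.003,0.24,0],[0.0045,-0.003,0.275,0],[0.0045,-0.003,0.275,0],[0.0045,-0.003,0.275,0],[0.0045,-0.003,0.275,0],[0.0045,-0.003,0.275,0]]'; python3 go.py 440.4,320.3,19.3,.12;  python3 -m crank '[[0,0,0,0],[0,0,0,0],[0,0,0,0],[0,0,0,0],[0,0,0,0],[0,0,0,0],[0,0,0,0],[0,0,0,0],[0,0,0,0],[0,0,0,0]]' -1; python3 go.py; python3 -m crank '[[0,0,0,0],[0,0,0,0],[0,0,0,0],[0,0,0,0],[0,0,0,0],[0,0,0,0]]' 1; python3 go.py 440.4,320.3,19.3,1.692
```

```text
time_s: 20.22
ee_pos: [441.2, 322.8, 23.0]
tool_rot: [2.09, 2.345, 0.006]
wrist_force: [-0.7, 0.8, 0.2]
width: 87.1
grasp_force: 0.0
t 20.2 pos [441.2 322.8  23. ] closing 0.115 tilt 0.0036 q1,7 [-1.09 -0.42] w 87.1
440.4,320.3,19.3,.12 row [np.float64(-0.0049), np.float64(-0.0022), np.float64(0.0074), np.float64(-0.0016)] rows>= 2
time_s: 21.05
ee_pos: [439.9, 322.1, 21.1]
tool_rot: [2.089, 2.346, 0.001]
wrist_force: [0.9, 0.8, -0.9]
width: 41.3
grasp_force: 30.0
t 21.1 pos [439.9 322.1  21.1] closing 0.116 tilt 0.0005 q1,7 [-1.09 -0.42] w 41.3
time_s: 21.55
ee_pos: [439.7, 322.1, 21.1]
tool_rot: [2.089, 2.346, 0.0]
wrist_force: [0.3, 0.5, -0.6]
width: 73.7
grasp_force: 0.0
t 21.6 pos [439.7 322.1  21.1] closing 0.116 tilt 0.0 q1,7 [-1.09 -0.42] w 73.7
440.4,320.3,19.3,1.692 row [np.float64(-0.0038), np.float64(0.0009), np.float64(0.0036), np.float64(0.4983)] rows>= 14
```

```bash
python3 -m crank '[[0,0,0.003,0.498],[0,0,0.003,0.498],[0,0,0.003,0.498],[0,0,0.003,0.498],[0,0,0.003,0.498],[0,0,0.003,0.498],[0,0,0.003,0.498],[0,0,0.003,0.498],[0,0,0.003,0.498],[0,0,0.003,0.498],[0,0,0.003,0.498],[0,0,0.003,0.498]]' 1; python3 -m crank '[[0,0,0,0.021],[0,0,0,0.021],[0,0,0,0.021],[0,0,0,0.021]]'; python3 go.py 440.4,320.3,19.3,1.692;python3 -m crank '[[0,0,0,0],[0,0,0,0],[0,0,0,0],[0,0,0,0],[0,0,0,0],[0,0,0,0],[0,0,0,0],[0,0,0,0],[0,0,0,0],[0,0,0,0]]' -1;  python3 go.py; python3 -m crank '[[0,0,-0.06,0],[0,0,-0.13,0],[0,0,-0.2,0],[0,0,-0.22,0],[0,0,-0.22,0],[0,0,-0.22,0],[0,0,-0.22,0],[0,0,-0.22,0]]'; python3 go.py 574.5,-60.5,130,1.692
```

```text
time_s: 22.55
ee_pos: [439.7, 322.2, 19.6]
tool_rot: [-3.129, -0.283, -0.0]
wrist_force: [-0.4, 0.0, 0.3]
width: 87.4
grasp_force: 0.0
time_s: 22.88
ee_pos: [439.7, 322.2, 19.6]
tool_rot: [-3.136, -0.192, 0.0]
wrist_force: [-0.4, 0.1, -0.6]
width: 87.1
grasp_force: 0.0
t 22.9 pos [439.7 322.2  19.6] closing -1.448 tilt 0.0001 q1,7 [-1.33 -1.88] w 87.1
440.4,320.3,19.3,1.692 row [np.float64(0.001), np.float64(0.0039), np.float64(0.0005), np.float64(0.0004)] rows>= 2
time_s: 23.72
ee_pos: [439.8, 321.2, 19.5]
tool_rot: [3.135, 0.189, -0.0]
wrist_force: [0.6, -3.2, 1.4]
width: 41.7
grasp_force: 30.0
t 23.7 pos [439.8 321.2  19.5] closing -1.451 tilt 0.0011 q1,7 [-1.33 -1.88] w 41.7
time_s: 24.38
ee_pos: [438.2, 321.2, 127.2]
tool_rot: [3.133, 0.189, -0.005]
wrist_force: [-0.2, 0.4, -4.6]
width: 41.4
grasp_force: 30.0
t 24.4 pos [438.2 321.2 127.2] closing -1.45 tilt 0.0042 q1,7 [-1.4  -1.99] w 41.4
574.5,-60.5,130,1.692 row [np.float64(0.1786), np.float64(0.7907), np.float64(-0.004), np.float64(-0.0001)] rows>= 11
```

```bash
python3 -m crank '[[0.018,0.079,0,0],[0.036,0.158,0,0],[0.054,0.237,0,0],[0.071,0.316,0,0],[0.089,0.395,0,0],[0.107,0.474,0,0],[0.125,0.553,0,0],[0.143,0.633,0,0],[0.161,0.712,0,0],[0.1786,0.791,0,0],[0.1786,0.791,0,0],[0.1786,0.791,0,0]]'; python3 -m crank '[[0,0,0.03,0],[0,0,0.06,0],[0,0,0.09,0],[0,0,0.105,0],[0,0,0.105,0],[0,0,0.105,0],[0,0,0.105,0],[0,0,0.105,0],[0,0,0.105,0]]'; python3 go.py 574.5,-60.5,59.5,1.692
```

```text
time_s: 25.38
ee_pos: [574.9, -64.7, 128.1]
tool_rot: [3.134, 0.177, -0.004]
wrist_force: [0.6, 0.9, -4.4]
width: 41.2
grasp_force: 30.0
time_s: 26.13
ee_pos: [576.6, -59.7, 77.9]
tool_rot: [-3.136, -0.19, -0.002]
wrist_force: [0.6, 0.1, -3.8]
width: 41.6
grasp_force: 30.0
t 26.1 pos [576.6 -59.7  77.9] closing -1.45 tilt 0.0016 q1,7 [-0.72 -1.09] w 41.6
574.5,-60.5,59.5,1.692 row [np.float64(-0.0044), np.float64(0.0011), np.float64(0.0368), np.float64(-0.0001)] rows>= 2
```

```bash
python3 -m crank '[[-0.005,0.001,0,0],[-0.005,0.001,0.008,0],[-0.005,0.001,0.016,0],[-0.005,0.001,0.022,0],[-0.005,0.001,0.028,0],[-0.005,0.001,0.034,0],[-0.005,0.001,0.037,0],[-0.005,0.001,0.037,0],[-0.005,0.001,0.037,0]]'; python3 go.py 574.5,-60.5,59.5,1.692
```

```text
time_s: 26.88
ee_pos: [573.4, -60.5, 59.5]
tool_rot: [-3.135, -0.189, 0.001]
wrist_force: [-3.8, 1.2, 6.0]
width: 41.8
grasp_force: 30.0
t 26.9 pos [573.4 -60.5  59.5] closing -1.45 tilt 0.0014 q1,7 [-0.71 -1.07] w 41.8
574.5,-60.5,59.5,1.692 row [np.float64(0.0021), np.float64(0.0003), np.float64(-0.0001), np.float64(-0.0002)] rows>= 2
```

```bash
python3 -m crank '[[0,0,0,0],[0,0,0,0],[0,0,0,0],[0,0,-0.01,0],[0,0,-0.06,0],[0,0,-0.12,0],[0,0,-0.18,0],[0,0,-0.22,0],[0,0,-0.22,0]]' 0.9;  python3 -m crank '[[0,0,0,0],[0,0,0,0],[0,0,0,0],[0,0,0,0]]'; python3 go.py 550.6,373.7,150,.12
```

```text
time_s: 27.63
ee_pos: [576.6, -61.5, 173.5]
tool_rot: [-3.136, -0.189, -0.013]
wrist_force: [1.0, -0.6, 1.2]
width: 81.9
grasp_force: 0.0
time_s: 27.97
ee_pos: [572.8, -60.5, 167.4]
tool_rot: [3.136, 0.189, -0.003]
wrist_force: [0.5, -0.4, -0.1]
width: 82.4
grasp_force: 0.0
t 28.0 pos [572.8 -60.5 167.4] closing -1.45 tilt 0.0021 q1,7 [-0.79 -1.16] w 82.4
550.6,373.7,150,.12 row [np.float64(0.0605), np.float64(-0.8674), np.float64(0.0345), np.float64(-0.4998)] rows>= 14
```

```bash
python3 -m crank '[[0.06,-0.867,0,-0.5],[0.06,-0.867,0,-0.5],[0.06,-0.867,0,-0.5],[0.06,-0.867,0,-0.5],[0.06,-0.867,0,-0.5],[0.06,-0.867,0,-0.5],[0.06,-0.867,0,-0.5],[0.06,-0.867,0,-0.5],[0.06,-0.867,0,-0.5],[0.06,-0.867,0,-0.5],[0.06,-0.867,0,-0.5],[0.06,-0.867,0,-0.5]]' 1;  python3 -m crank '[[0,0,0,-0.022],[0,0,0,-0.022],[0,0,0,-0.022],[0,0,0,-0.022]]'; python3 chk.py 550.6,373.7; python3 go.py 550.6,373.7,19.3,.12
```

```text
time_s: 28.97
ee_pos: [547.8, 381.0, 166.2]
tool_rot: [-2.146, -2.291, 0.002]
wrist_force: [-0.8, -0.3, 0.3]
width: 86.4
grasp_force: 0.0
time_s: 29.3
ee_pos: [551.2, 372.7, 168.0]
tool_rot: [-2.089, -2.347, 0.001]
wrist_force: [0.4, -0.3, 0.2]
width: 87.1
grasp_force: 0.0
550.6,373.7 [(array([550.154, 374.569]), np.float64(0.638)), (array([550.432, 373.943]), np.float64(0.978))]
t 29.4 pos [551.3 372.9 168.4] closing 0.117 tilt 0.0002 q1,7 [-1.06 -0.35] w 87.0
550.6,373.7,19.3,.12 row [np.float64(0.0019), np.float64(-0.0011), np.float64(0.2982), np.float64(-0.001)] rows>= 5
```

```bash
python3 -m crank '[[0.002,-0.001,0.06,0],[0.002,-0.001,0.12,0],[0.002,-0.001,0.18,0],[0.002,-0.001,0.24,0],[0.002,-0.001,0.28,0],[0.002,-0.001,0.297,0],[0.002,-0.001,0.297,0],[0.002,-0.001,0.297,0],[0.002,-0.001,0.297,0]]'; python3 -m crank '[[0,0,0,0],[0,0,0,0],[0,0,0,0],[0,0,0,0],[0,0,0,0],[0,0,0,0],[0,0,0,0],[0,0,0,0],[0,0,0,0],[0,0,0,0]]' -1; python3 go.py; python3 -m crank '[[0,0,0,0],[0,0,0,0],[0,0,0,0],[0,0,0,0],[0,0,0,0],[0,0,0,0]]' 1; python3 go.py 550.6,373.7,19.3,1.692
```

```text
time_s: 30.15
ee_pos: [551.9, 375.0, 22.1]
tool_rot: [2.086, 2.349, 0.005]
wrist_force: [0.2, -1.4, 0.3]
width: 87.1
grasp_force: 0.0
time_s: 30.98
ee_pos: [550.5, 374.3, 20.1]
tool_rot: [-2.085, -2.349, 0.0]
wrist_force: [0.4, -0.2, 1.3]
width: 41.3
grasp_force: 30.0
t 31.0 pos [550.5 374.3  20.1] closing 0.119 tilt 0.0001 q1,7 [-1.03 -0.3 ] w 41.3
time_s: 31.48
ee_pos: [550.6, 374.3, 20.1]
tool_rot: [2.086, 2.349, 0.0]
wrist_force: [0.2, 0.3, -0.3]
width: 73.5
grasp_force: 0.0
t 31.5 pos [550.6 374.3  20.1] closing 0.119 tilt 0.0001 q1,7 [-1.03 -0.3 ] w 73.5
550.6,373.7,19.3,1.692 row [np.float64(-0.0011), np.float64(-0.0001), np.float64(0.0016), np.float64(0.4993)] rows>= 14
```

```bash
python3 -m crank '[[0,0,0.001,0.499],[0,0,0.001,0.499],[0,0,0.001,0.499],[0,0,0.001,0.499],[0,0,0.001,0.499],[0,0,0.001,0.499],[0,0,0.001,0.499],[0,0,0.001,0.499],[0,0,0.001,0.499],[0,0,0.001,0.499],[0,0,0.001,0.499],[0,0,0.001,0.499]]' 1; python3 -m crank '[[0,0,0,0.022],[0,0,0,0.022],[0,0,0,0.022],[0,0,0,0.022]]'; python3 -m crank '[[0,0,0,0],[0,0,0,0],[0,0,0,0],[0,0,0,0],[0,0,0,0],[0,0,0,0],[0,0,0,0],[0,0,0,0],[0,0,0,0],[0,0,0,0]]' -1;  python3 go.py; python3 -m crank '[[0,0,-0.06,0],[0,0,-0.13,0],[0,0,-0.2,0],[0,0,-0.24,0],[0,0,-0.24,0],[0,0,-0.24,0],[0,0,-0.24,0],[0,0,-0.24,0]]'; python3 go.py 563,33.8,135,1.692
```

```text
time_s: 32.48
ee_pos: [550.5, 374.5, 19.6]
tool_rot: [-3.128, -0.288, -0.0]
wrist_force: [0.1, 0.0, -0.8]
width: 87.0
grasp_force: 0.0
time_s: 32.82
ee_pos: [550.5, 374.4, 19.6]
tool_rot: [-3.136, -0.193, 0.0]
wrist_force: [0.4, -0.3, 0.0]
width: 87.0
grasp_force: 0.0
time_s: 33.65
ee_pos: [550.6, 374.0, 19.6]
tool_rot: [3.135, 0.189, 0.0]
wrist_force: [0.0, -0.3, -0.6]
width: 41.4
grasp_force: 30.0
t 33.6 pos [550.6 374.   19.6] closing -1.45 tilt 0.0004 q1,7 [-1.25 -1.71] w 41.4
time_s: 34.32
ee_pos: [549.0, 373.9, 137.0]
tool_rot: [3.134, 0.19, -0.005]
wrist_force: [0.0, -0.7, -3.7]
width: 41.2
grasp_force: 30.0
t 34.3 pos [549.  373.9 137. ] closing -1.45 tilt 0.004 q1,7 [-1.3  -1.77] w 41.2
563,33.8,135,1.692 row [np.float64(-0.0541), np.float64(0.6786), np.float64(0.0055), np.float64(-0.0001)] rows>= 10
```

```bash
python3 -m crank '[[-0.08,0.03,-0.03,0],[-0.13,0.09,-0.06,0],[-0.15,0.16,-0.07,0],[-0.17,0.24,-0.07,0],[-0.17,0.32,-0.07,0],[-0.17,0.4,-0.07,0],[-0.15,0.48,-0.07,0],[-0.11,0.55,-0.05,0],[-0.08,0.62,-0.02,0],[-0.054,0.678,0,0],[-0.054,0.678,0,0],[-0.054,0.678,0,0]]'; python3 -m crank '[[0,0,0.03,0],[0,0,0.06,0],[0,0,0.09,0],[0,0,0.115,0],[0,0,0.115,0],[0,0,0.115,0],[0,0,0.115,0],[0,0,0.115,0],[0,0,0.115,0]]'; python3 go.py 562.5,33.8,59.6,1.692
```

```text
time_s: 35.32
ee_pos: [563.5, 30.5, 137.5]
tool_rot: [3.133, 0.178, -0.006]
wrist_force: [0.3, 0.4, -3.3]
width: 41.4
grasp_force: 30.0
time_s: 36.07
ee_pos: [565.2, 34.8, 83.0]
tool_rot: [-3.135, -0.19, -0.003]
wrist_force: [0.5, -0.9, -2.9]
width: 41.1
grasp_force: 30.0
t 36.1 pos [565.2  34.8  83. ] closing -1.45 tilt 0.0017 q1,7 [-0.98 -1.22] w 41.1
562.5,33.8,59.6,1.692 row [np.float64(-0.0057), np.float64(0.0013), np.float64(0.0467), np.float64(-0.0001)] rows>= 2
```

```bash
python3 -m crank '[[-0.0055,0.001,0.01,0],[-0.0055,0.001,0.018,0],[-0.0055,0.001,0.025,0],[-0.0055,0.001,0.032,0],[-0.0055,0.001,0.038,0],[-0.0055,0.001,0.043,0],[-0.0055,0.001,0.047,0],[-0.0055,0.001,0.047,0],[-0.0055,0.001,0.047,0]]'; python3 go.py 562.5,33.8,59.6,1.692
```

```text
time_s: 36.82
ee_pos: [561.8, 33.7, 59.5]
tool_rot: [-3.135, -0.189, 0.002]
wrist_force: [-4.6, 1.4, 7.4]
width: 41.1
grasp_force: 30.0
t 36.8 pos [561.8  33.7  59.5] closing -1.45 tilt 0.0013 q1,7 [-0.96 -1.2 ] w 41.1
562.5,33.8,59.6,1.692 row [np.float64(0.0015), np.float64(-0.0001), np.float64(-0.0002), np.float64(-0.0002)] rows>= 2
```

```bash
python3 -m crank '[[0,0,0,0],[0,0,0,0],[0,0,0,0],[0,0,-0.01,0],[0,0,-0.06,0],[0,0,-0.12,0],[0,0,-0.18,0],[0,0,-0.24,0],[0,0,-0.3,0],[0,0,-0.3,0]]' 0.9;  python3 -m crank '[[0,0,0,0],[0,0,0,0],[0,0,0,0],[0,0,0,0]]'; python3 go.py 617,195,210,1.88
```

```text
time_s: 37.65
ee_pos: [565.5, 33.1, 214.6]
tool_rot: [-3.134, -0.188, -0.015]
wrist_force: [-0.1, -0.8, 0.1]
width: 82.4
grasp_force: 0.0
time_s: 37.98
ee_pos: [561.0, 33.7, 207.3]
tool_rot: [3.135, 0.189, -0.003]
wrist_force: [-1.3, 0.5, -0.3]
width: 82.5
grasp_force: 0.0
t 38.0 pos [561.   33.7 207.3] closing -1.45 tilt 0.0022 q1,7 [-1.1  -1.34] w 82.5
617,195,210,1.88 row [np.float64(0.1499), np.float64(-0.3069), np.float64(-0.0058), np.float64(-0.0601)] rows>= 6
```

```bash
python3 -m crank '[[0.05,-0.1,-0.006,-0.06],[0.1,-0.2,-0.006,-0.06],[0.15,-0.307,-0.006,-0.06],[0.15,-0.307,-0.006,-0.06],[0.15,-0.307,-0.006,-0.06],[0.15,-0.307,-0.006,-0.06],[0.15,-0.307,-0.006,-0.06],[0.15,-0.307,-0.006,-0.06],[0.15,-0.307,-0.006,-0.06]]' 0.2; python3 go.py 618,195.5,100,1.88
python3 - <<'E'
from h import *
im={n:ctrl.read_camera(n) for n in C};np.savez("img1.npz",**im)
def draw(n,roi,items,w):
    u0,u1,v0,v1=roi;f=w/(u1-u0);o=cv2.resize(im[n][v0:v1,u0:u1],(w,int(round((v1-v0)*f))),interpolation=3)
    for P,p,col in items:
        q=cv2.convexHull(((proj(n,place(P,p))+.5-[u0,v0])*f).astype(np.float32));cv2.polylines(o,[np.round(q*16).astype(np.int32)],True,col,1,cv2.LINE_AA,shift=4)
    return o
N=[574.5,-60.5,.121]
it=[]
S=draw("side",(190,260,200,290),[(box(90,24,121,121),[618,195.5,.31],(255,0,0)),(box(64,64,75,75),[621,197.5,-.1],(0,255,0))],400)
T=draw("top",(225,355,155,245),[(box(36,9,77,77,-56+0,0),N,(0,0,0))][:0],400);U_=draw("side",(228,300,155,215),[],400)
o=np.zeros((600,800,3),np.uint8);o[:S.shape[0],:400]=S[:600];o[:T.shape[0],400:]=T;o[280:280+min(320,U_.shape[0]),400:]=U_[:320]
cv2.imwrite("pics/k2.png",o[:,:,::-1])
E
python3 chk.py 585.4,-154.8 573.4,-60.5 561.8,33.7
```

```text
time_s: 38.73
ee_pos: [617.8, 192.9, 211.6]
tool_rot: [3.105, 0.479, -0.0]
wrist_force: [0.0, -0.6, -0.0]
width: 52.3
grasp_force: 0.0
t 38.7 pos [617.8 192.9 211.6] closing -1.265 tilt 0.0002 q1,7 [-1.08 -1.32] w 52.3
618,195.5,100,1.88 row [np.float64(0.002), np.float64(-0.0049), np.float64(0.2233), np.float64(-0.001)] rows>= 4
585.4,-154.8 [(array([ 613.892, -172.83 ]), np.float64(0.222)), (array([565.291, -88.216]), np.float64(0.187))]
573.4,-60.5 [(array([579.426, -48.465]), np.float64(0.193)), (array([5.67364e+02, 5.41000e-01]), np.float64(0.172))]
561.8,33.7 [(array([570.639,  41.03 ]), np.float64(0.231)), (array([556.466,  41.213]), np.float64(0.197))]
```

View pics/k2.png

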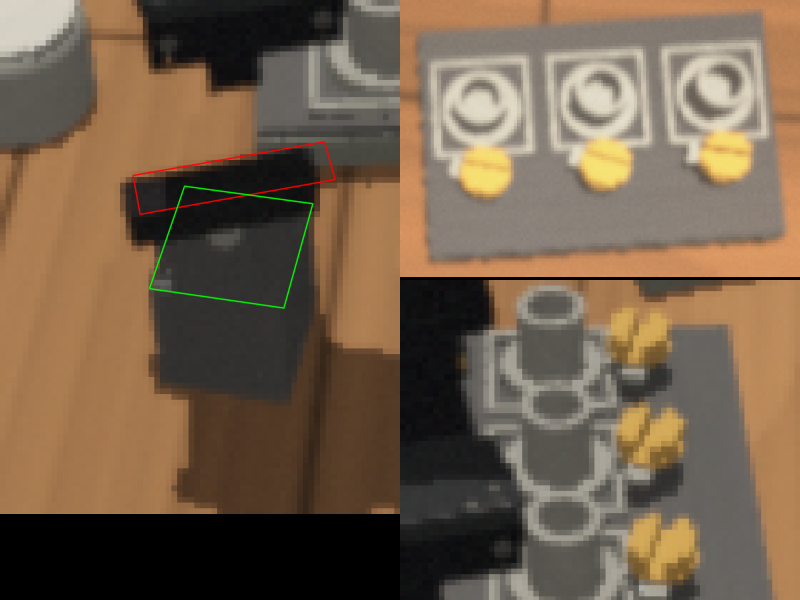

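All three grey bushes stand in the nests. The slots differ a little in angle, so I'll measure them.

```bash
python3 - <<'E'
from h import *
N=[574.5,-60.5,.121]
for f in("img0.npz","img1.npz"):
  im=dict(np.load(f))
  for n in C:
    V=cv2.cvtColor(im[n],cv2.COLOR_RGB2HSV)[...,2]
    V=cv2.GaussianBlur(V,(0,0),.6).astype(np.float32)
    for k,y in enumerate((95,0,-95)):
      c=place(np.array([[-56.,y,77]]),N)[0]
      best=[]
      for dx in np.arange(-5,5.1,1):
       for dy in np.arange(-5,5.1,1):
        for a in np.arange(-.5,.51,.02):
          th=.121+np.pi/2-a   # screw angle cw
          t=np.linspace(-15,15,25);ax=np.array([np.cos(th),np.sin(th)])
          nn=np.array([-ax[1],ax[0]])
          def smp(o):
            P=np.c_[c[:2]+[dx,dy]+np.outer(t,ax)+nn*o,np.full(25,77)]
            q=proj(n,P).astype(np.float32);return cv2.remap(V,q[:,0:1],q[:,1:2],1).mean()
          best.append((smp(0)-.5*(smp(6)+smp(-6)),a,dx,dy))
      best.sort();print(f,n,"head",k+1,"best",np.round(best[0],2),"median a of top20",round(float(np.median([b[1] for b in best[:20]])),3))
E
```

```text
img0.npz top head 1 best [-13.18   0.26   3.     0.  ] median a of top20 0.25
img0.npz top head 2 best [-12.12   0.34   3.     0.  ] median a of top20 0.35
img0.npz top head 3 best [-21.74   0.24   3.     4.  ] median a of top20 0.23
img0.npz side head 1 best [-32.65   0.44   2.    -3.  ] median a of top20 0.44
img0.npz side head 2 best [-37.88   0.4    2.     0.  ] median a of top20 0.41
img0.npz side head 3 best [-24.11   0.3    3.     3.  ] median a of top20 0.3
img1.npz top head 1 best [-6.85  0.26  3.    0.  ] median a of top20 0.25
img1.npz top head 2 best [-6.25  0.34  3.    0.  ] median a of top20 0.35
img1.npz top head 3 best [-13.89   0.22   2.    -4.  ] median a of top20 0.24
img1.npz side head 1 best [-33.51   0.44   2.    -3.  ] median a of top20 0.44
img1.npz side head 2 best [-38.89   0.4    2.     0.  ] median a of top20 0.42
img1.npz side head 3 best [-24.2   0.3   3.    3. ] median a of top20 0.3
```

```bash
python3 - <<'E'
from h import *
N=[574.5,-60.5,.121];im=dict(np.load("img1.npz"));rows=[]
for n in("top","side"):
  r=[]
  for y,a in((95,.33),(0,.38),(-95,.27)):
    c=place(np.array([[-56.,y,77]]),N)[0]
    u,v=np.meshgrid(np.linspace(-35,35,260),np.linspace(35,-35,260))
    # display: bed +y to the right, bed +x up... right = bed -y
    e1=-np.array([-np.sin(.121),np.cos(.121)]);e2=np.array([np.cos(.121),np.sin(.121)])
    P=np.c_[c[:2]+u.reshape(-1,1)*e1+v.reshape(-1,1)*e2,np.full(u.size,77)]
    q=proj(n,P).astype(np.float32).reshape(260,260,2)
    o=cv2.remap(im[n],q[...,0],q[...,1],cv2.INTER_CUBIC)
    cv2.circle(o,(130,130),int(20*260/70),(255,0,0),1)
    d=np.array([np.cos(a),np.sin(a)])*130   # left = +y rotated cw => left end goes up
    cv2.line(o,(int(130-d[0]),int(130-d[1])),(int(130-.6*d[0]),int(130-.6*d[1])),(0,0,255),1)
    cv2.line(o,(int(130+d[0]),int(130+d[1])),(int(130+.6*d[0]),int(130+.6*d[1])),(0,0,255),1)
    r.append(o)
  rows.append(np.hstack(r))
cv2.imwrite("pics/slots.png",np.vstack(rows)[:,:,::-1])
E
```

```text
(no output)
```

View pics/slots.png

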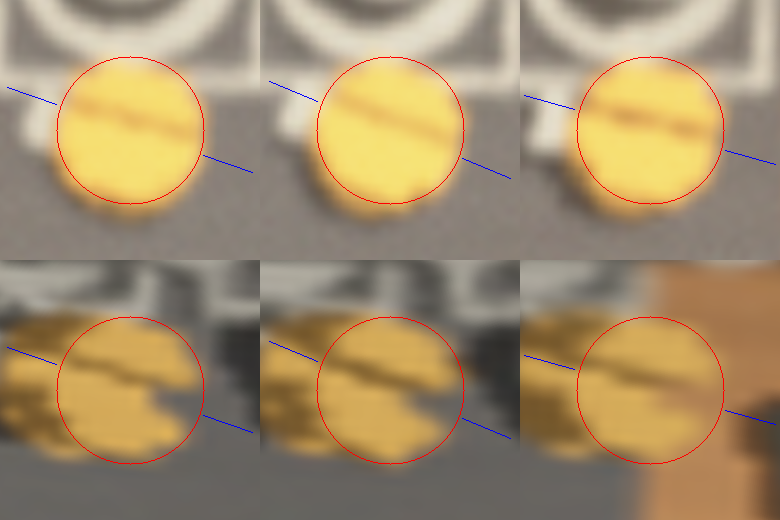

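The dark wall lines give screw angles of about 0.25, 0.33 and 0.24, and the head circles match the model. Now I'll take the key.

```bash
python3 -m crank '[[0.005,-0.005,0.06,0],[0.006,-0.006,0.12,0],[0.006,-0.006,0.18,0],[0.006,-0.006,0.22,0],[0.006,-0.006,0.24,0],[0.006,-0.006,0.24,0],[0.006,-0.006,0.24,0],[0.006,-0.006,0.24,0],[0.006,-0.006,0.24,0]]' 0.2; python3 go.py 620,196,91,1.88
```

```text
time_s: 39.68
ee_pos: [621.1, 199.0, 93.5]
tool_rot: [-3.103, -0.483, -0.005]
wrist_force: [0.5, 0.2, 0.4]
width: 52.4
grasp_force: 0.0
t 39.7 pos [621.1 199.   93.5] closing -1.262 tilt 0.0031 q1,7 [-1.04 -1.26] w 52.4
620,196,91,1.88 row [np.float64(-0.0039), np.float64(0.0051), np.float64(0.005), np.float64(-0.0001)] rows>= 2
```

```bash
python3 -m crank '[[-0.003,0.003,0.003,0],[-0.003,0.003,0.003,0],[-0.003,0.003,0.003,0],[-0.003,0.003,0.003,0]]'; python3 -m crank '[[0,0,0,0],[0,0,0,0],[0,0,0,0],[0,0,0,0],[0,0,0,0],[0,0,0,0],[0,0,0,0],[0,0,0,0]]' -1; python3 go.py; python3 -m crank '[[0,0,0,0],[0,0,-0.05,0],[0,0,-0.1,0],[0,0,-0.15,0],[0,0,-0.2,0],[0,0,-0.26,0],[0,0,-0.26,0],[0,0,-0.26,0],[0,0,-0.26,0]]'; python3 go.py
```

```text
time_s: 40.02
ee_pos: [618.9, 197.0, 90.4]
tool_rot: [-3.104, -0.484, -0.001]
wrist_force: [-0.0, 0.1, -0.2]
width: 52.0
grasp_force: 0.0
time_s: 40.68
ee_pos: [618.9, 196.5, 90.1]
tool_rot: [3.104, 0.483, 0.0]
wrist_force: [1.0, -1.8, -0.1]
width: 23.8
grasp_force: 30.0
t 40.7 pos [618.9 196.5  90.1] closing -1.262 tilt 0.0005 q1,7 [-1.04 -1.26] w 23.8
time_s: 41.43
ee_pos: [618.0, 197.4, 218.9]
tool_rot: [-3.103, -0.484, 0.003]
wrist_force: [-1.1, -0.4, -3.4]
width: 23.5
grasp_force: 30.0
t 41.4 pos [618.  197.4 218.9] closing -1.261 tilt 0.0019 q1,7 [-1.08 -1.32] w 23.5
```

```bash
python3 go.py 507.4,27,195,-.13
```

```text
t 41.4 pos [618.  197.4 218.9] closing -1.261 tilt 0.0019 q1,7 [-1.08 -1.32] w 23.5
507.4,27,195,-.13 row [np.float64(-0.3145), np.float64(0.2573), np.float64(0.0481), np.float64(-0.3601)] rows>= 11
```

```bash
python3 -m crank '[[-0.05,0.04,0,-0.04],[-0.1,0.08,0,-0.08],[-0.15,0.12,0.01,-0.12],[-0.2,0.16,0.02,-0.16],[-0.25,0.2,0.03,-0.2],[-0.3,0.24,0.04,-0.24],[-0.3145,0.257,0.048,-0.28],[-0.3145,0.257,0.048,-0.32],[-0.3145,0.257,0.048,-0.36],[-0.3145,0.257,0.048,-0.36],[-0.3145,0.257,0.048,-0.36],[-0.3145,0.257,0.048,-0.36]]'; python3 -m crank '[[0,0,0,0],[0,0,0,0],[0,0,0,0],[0,0,0,0]]';python3 go.py 507.4,27,165,-.13
python3 - <<'E'
from h import *
im={n:ctrl.read_camera(n) for n in C}
s=ctrl.get_state();x,y,z=s["ee_pos"];b=z-75.1
from scipy.spatial.transform import Rotation as R
M=R.from_rotvec(s["tool_rot"]).as_matrix();w=np.arctan2(M[1,1],M[0,1])+np.pi/2
it=[(box(30,5,b,b+16),[x,y,w],(255,0,0)),(cyl(68,b+60,b+66),[x,y,w],(255,0,0)),(box(90,24,b+80,b+106),[x,y,w],(255,0,0)),(cyl(40,77,77),[507.4,27,0],(0,255,0))]
q=proj("side",np.array([[x,y,130.]]))[0].astype(int);u0,v0=q-40;f=7
o=cv2.resize(im["side"][v0:v0+80,u0:u0+80],None,fx=f,fy=f,interpolation=3)
for P,p,col in it:
    h=cv2.convexHull(((proj("side",place(P,p))+.5-[u0,v0])*f).astype(np.float32));cv2.polylines(o,[np.round(h*16).astype(np.int32)],True,col,1,cv2.LINE_AA,shift=4)
cv2.imwrite("pics/key1.png",o[:,:,::-1])
E
```

```text
time_s: 42.43
ee_pos: [507.6, 27.0, 195.3]
tool_rot: [-2.364, -2.068, 0.002]
wrist_force: [0.6, 1.0, -3.2]
width: 23.8
grasp_force: 30.0
time_s: 42.77
ee_pos: [508.2, 26.8, 196.0]
tool_rot: [2.362, 2.071, -0.0]
wrist_force: [-0.4, -0.0, -2.1]
width: 23.4
grasp_force: 30.0
t 42.8 pos [508.2  26.8 196. ] closing -0.131 tilt 0.0002 q1,7 [-1.09 -0.2 ] w 23.4
507.4,27,165,-.13 row [np.float64(0.0002), np.float64(-0.0016), np.float64(0.0621), np.float64(-0.0004)] rows>= 2
```

View pics/key1.png

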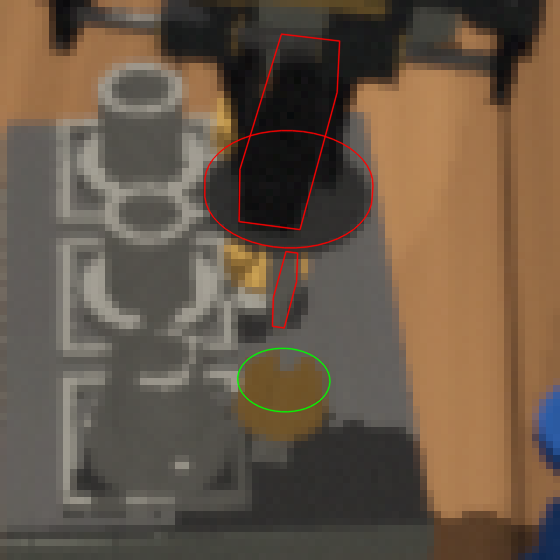

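The key model fits the picture and sits above head 1, so I'll lower it into the slot.

```bash
python3 -m crank '[[0,-0.0015,0.03,0],[0,-0.0015,0.06,0],[0,-0.0015,0.08,0],[0,-0.0015,0.082,0],[0,-0.0015,0.082,0],[0,-0.0015,0.082,0],[0,-0.0015,0.082,0],[0,-0.0015,0.082,0]]'; python3 go.py 507.4,27,143,-.13
```

```text
time_s: 43.53
ee_pos: [508.0, 26.9, 155.8]
tool_rot: [2.362, 2.071, 0.002]
wrist_force: [-0.2, -0.4, -2.0]
width: 23.4
grasp_force: 30.0
t 43.5 pos [508.   26.9 155.8] closing -0.131 tilt 0.0014 q1,7 [-1.07 -0.16] w 23.4
507.4,27,143,-.13 row [np.float64(0.0), np.float64(-0.0012), np.float64(0.0256), np.float64(-0.0002)] rows>= 2
```

```bash
python3 -m crank '[[0,-0.001,0.004,0],[0,-0.001,0.008,0],[0,-0.001,0.012,0],[0,-0.001,0.016,0],[0,-0.001,0.02,0],[0,-0.001,0.024,0],[0,-0.001,0.024,0]]'; python3 go.py 507.4,27,143,-.13
```

```text
time_s: 44.12
ee_pos: [506.6, 26.9, 142.6]
tool_rot: [-2.362, -2.072, 0.001]
wrist_force: [0.2, -0.6, -2.5]
width: 23.9
grasp_force: 30.0
t 44.1 pos [506.6  26.9 142.6] closing -0.131 tilt 0.0007 q1,7 [-1.06 -0.14] w 23.9
507.4,27,143,-.13 row [np.float64(0.0005), np.float64(0.0015), np.float64(-0.0009), np.float64(-0.0002)] rows>= 2
```

Inserted 9.5 mm without resistance. Next I turn it clockwise.

```bash
python3 -m crank '[[0,0,0,0.03],[0,0,0,0.065],[0,0,0,0.1],[0,0,0,0.135],[0,0,0,0.17],[0,0,0,0.205],[0,0,0,0.24],[0,0,0,0.275],[0,0,0,0.31],[0,0,0,0.345],[0,0,0,0.36],[0,0,0,0.36]]'; python3 go.py; python3 -c "
from plant import ctrl;print(ctrl.get_state()['moment'])"
```

```text
time_s: 45.12
ee_pos: [507.2, 27.1, 143.1]
tool_rot: [3.104, 0.482, 0.001]
wrist_force: [0.3, 0.1, -4.2]
width: 23.8
grasp_force: 30.0
t 45.1 pos [507.2  27.1 143.1] closing -1.262 tilt 0.0008 q1,7 [-1.16 -1.25] w 23.8
[ 0.03975654 -0.19782774  0.05337775]
```

```bash
python3 -m crank '[[0,0,0,0.01],[0,0,0,0.02],[0,0,0,0.028],[0,0,0,0.028]]'; python3 go.py; python3 -c "
from plant import ctrl;print(ctrl.get_state()['moment'])"
```

```text
time_s: 45.45
ee_pos: [507.1, 27.2, 143.1]
tool_rot: [-3.122, -0.347, -0.001]
wrist_force: [1.1, 1.2, -4.0]
width: 23.6
grasp_force: 30.0
t 45.5 pos [507.1  27.2 143.1] closing -1.349 tilt 0.0007 q1,7 [-1.17 -1.34] w 23.6
[ 0.16065927 -0.31401095  0.02373643]
```

```bash
python3 -m crank '[[0,0,0,0.01],[0,0,0,0.02],[0,0,0,0.03],[0,0,0,0.03]]'; python3 go.py; python3 -c "
from plant import ctrl;print(ctrl.get_state()['moment'])"; python3 -m crank '[[0,0,0,-0.015],[0,0,0,-0.03],[0,0,0,-0.03],[0,0,-0.03,-0.03],[0,0,-0.06,-0.03],[0,0,-0.1,-0.03],[0,0,-0.1,-0.03],[0,0,-0.1,-0.03],[0,0,-0.1,-0.03]]'; python3 go.py 518.9,-67.3,190,-.21
```

```text
time_s: 45.78
ee_pos: [507.1, 27.2, 143.1]
tool_rot: [-3.135, -0.2, -0.001]
wrist_force: [1.4, 0.1, -4.3]
width: 23.7
grasp_force: 30.0
t 45.8 pos [507.1  27.2 143.1] closing -1.443 tilt 0.0008 q1,7 [-1.17 -1.43] w 23.7
[ 0.28025344 -0.3085544   0.10462696]
time_s: 46.53
ee_pos: [506.2, 26.9, 192.2]
tool_rot: [-3.122, -0.347, 0.002]
wrist_force: [0.5, -0.0, -3.2]
width: 24.0
grasp_force: 30.0
t 46.5 pos [506.2  26.9 192.2] closing -1.35 tilt 0.0012 q1,7 [-1.21 -1.42] w 24.0
518.9,-67.3,190,-.21 row [np.float64(-0.0166), np.float64(0.1894), np.float64(0.0044), np.float64(-0.3628)] rows>= 11
```

```bash
python3 -m crank '[[0,0.04,0,-0.035],[0,0.08,0,-0.07],[0,0.12,0,-0.105],[-0.01,0.16,0,-0.14],[-0.0166,0.189,0,-0.175],[-0.0166,0.189,0,-0.21],[-0.0166,0.189,0,-0.245],[-0.0166,0.189,0,-0.28],[-0.0166,0.189,0,-0.32],[-0.0166,0.189,0,-0.355],[-0.0166,0.189,0,-0.363],[-0.0166,0.189,0,-0.363]]'; python3 -m crank '[[0,0,0.03,0],[0,0,0.06,0],[0,0,0.068,0],[0,0,0.068,0],[0,0,0.068,0],[0,0,0.068,0]]';python3 go.py 518.9,-67.3,143,-.21
python3 - <<'E'
from h import *
N=[574.5,-60.5,.121];im=ctrl.read_camera("side")
V=cv2.GaussianBlur(cv2.cvtColor(im,cv2.COLOR_RGB2HSV)[...,2],(0,0),.6).astype(np.float32)
c=place(np.array([[-56.,95,77]]),N)[0];q=proj("side",c[None])[0].astype(int)
o=np.zeros((420,800,3),np.uint8);o[:,:400]=cv2.resize(im[q[1]-21:q[1]+21,q[0]-20:q[0]+20],(400,420),interpolation=3)
q=proj("side",np.array([[518.9,-67.3,110.]]))[0].astype(int);o[:,400:]=cv2.resize(im[q[1]-31:q[1]+32,q[0]-30:q[0]+30],(400,420),interpolation=3)
cv2.imwrite("pics/s1.png",o[:,:,::-1])
E
```

```text
time_s: 47.53
ee_pos: [518.8, -67.2, 192.0]
tool_rot: [-2.442, -1.975, 0.003]
wrist_force: [0.3, 0.1, -2.6]
width: 23.6
grasp_force: 30.0
time_s: 48.03
ee_pos: [520.0, -67.2, 159.7]
tool_rot: [2.441, 1.976, 0.001]
wrist_force: [0.5, -0.2, -2.0]
width: 23.6
grasp_force: 30.0
t 48.0 pos [520.  -67.2 159.7] closing -0.21 tilt 0.0011 q1,7 [-0.92  0.  ] w 23.6
518.9,-67.3,143,-.21 row [np.float64(-0.0006), np.float64(-0.0022), np.float64(0.0335), np.float64(-0.0)] rows>= 2
```

View pics/s1.png

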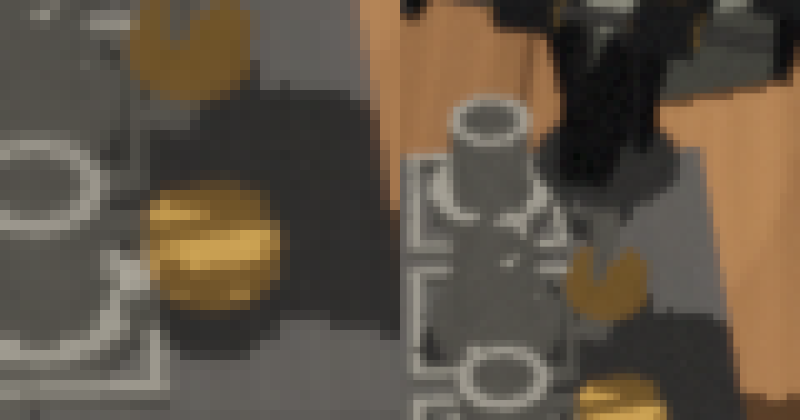

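Head 1's slot and finger now point at the nest. On to head 2.

```bash
python3 -m crank '[[0,-0.002,0.006,0],[0,-0.002,0.012,0],[0,-0.002,0.017,0],[0,-0.002,0.022,0],[0,-0.002,0.027,0],[0,-0.002,0.032,0],[0,-0.002,0.032,0],[0,-0.002,0.032,0]]'; python3 go.py 518.9,-67.3,143,-.21
```

```text
time_s: 48.75
ee_pos: [518.5, -67.0, 142.9]
tool_rot: [2.441, 1.977, -0.0]
wrist_force: [0.3, 0.7, -2.2]
width: 23.9
grasp_force: 30.0
t 48.8 pos [518.5 -67.  142.9] closing -0.209 tilt 0.0003 q1,7 [-0.91  0.02] w 23.9
518.9,-67.3,143,-.21 row [np.float64(-0.0004), np.float64(0.001), np.float64(-0.0002), np.float64(0.0002)] rows>= 2
```

```bash
python3 -m crank '[[0,0,0,0.03],[0,0,0,0.065],[0,0,0,0.1],[0,0,0,0.135],[0,0,0,0.17],[0,0,0,0.205],[0,0,0,0.24],[0,0,0,0.275],[0,0,0,0.31],[0,0,0,0.34],[0,0,0,0.36],[0,0,0,0.36]]'; python3 -m crank '[[0,0,0,0.015],[0,0,0,0.03],[0,0,0,0.033],[0,0,0,0.033]]';  python3 go.py; python3 -c "
from plant import ctrl;print(ctrl.get_state()['moment'])"; python3 -m crank '[[0,0,0,-0.015],[0,0,0,-0.03],[0,0,0,-0.03],[0,0,-0.03,-0.03],[0,0,-0.06,-0.03],[0,0,-0.1,-0.03],[0,0,-0.1,-0.03],[0,0,-0.1,-0.03],[0,0,-0.1,-0.03]]'; python3 go.py 530.4,-161.6,190,-.12
```

```text
time_s: 49.75
ee_pos: [519.0, -66.8, 143.2]
tool_rot: [3.121, 0.36, 0.002]
wrist_force: [2.1, -0.1, -3.1]
width: 23.6
grasp_force: 30.0
time_s: 50.08
ee_pos: [519.0, -66.8, 143.2]
tool_rot: [3.135, 0.203, 0.002]
wrist_force: [2.0, -0.3, -4.4]
width: 23.7
grasp_force: 30.0
t 50.1 pos [519.  -66.8 143.2] closing -1.442 tilt 0.001 q1,7 [-1.   -1.17] w 23.7
[-0.02555583 -0.41523886  0.07819449]
time_s: 50.83
ee_pos: [517.9, -66.7, 192.2]
tool_rot: [-3.122, -0.347, 0.002]
wrist_force: [-0.1, -0.1, -2.7]
width: 23.6
grasp_force: 30.0
t 50.8 pos [517.9 -66.7 192.2] closing -1.349 tilt 0.0013 q1,7 [-1.03 -1.16] w 23.6
530.4,-161.6,190,-.12 row [np.float64(-0.0173), np.float64(0.1908), np.float64(0.0043), np.float64(-0.3913)] rows>= 11
```

```bash
python3 -m crank '[[0,0.04,0,-0.035],[0,0.08,0,-0.07],[0,0.12,0,-0.105],[-0.01,0.16,0,-0.14],[-0.0173,0.191,0,-0.175],[-0.0173,0.191,0,-0.21],[-0.0173,0.191,0,-0.245],[-0.0173,0.191,0,-0.28],[-0.0173,0.191,0,-0.32],[-0.0173,0.191,0,-0.355],[-0.0173,0.191,0,-0.391],[-0.0173,0.191,0,-0.391]]'; python3 -m crank '[[0,0,0.03,0],[0,0,0.06,0],[0,0,0.068,0],[0,0,0.068,0],[0,0,0.068,0],[0,0,0.068,0]]';python3 go.py 530.4,-161.6,143,-.12
```

```text
time_s: 51.83
ee_pos: [530.1, -161.8, 191.4]
tool_rot: [-2.348, -2.085, 0.003]
wrist_force: [-0.6, 0.2, -2.5]
width: 23.7
grasp_force: 30.0
time_s: 52.33
ee_pos: [531.4, -162.2, 159.6]
tool_rot: [2.352, 2.081, 0.001]
wrist_force: [-0.7, -0.4, -3.4]
width: 23.9
grasp_force: 30.0
t 52.3 pos [ 531.4 -162.2  159.6] closing -0.122 tilt 0.0008 q1,7 [-0.61  0.31] w 23.9
530.4,-161.6,143,-.12 row [np.float64(0.001), np.float64(-0.0023), np.float64(0.0332), np.float64(-0.0007)] rows>= 2
```

```bash
python3 -m crank '[[0.001,-0.002,0.006,0],[0.001,-0.002,0.012,0],[0.001,-0.002,0.017,0],[0.001,-0.002,0.022,0],[0.001,-0.002,0.027,0],[0.001,-0.002,0.032,0],[0.001,-0.002,0.032,0],[0.001,-0.002,0.032,0]]'; python3 go.py 530.4,-161.6,143,-.12
```

```text
time_s: 53.0
ee_pos: [530.0, -161.4, 142.9]
tool_rot: [-2.352, -2.083, 0.0]
wrist_force: [1.0, 0.7, -2.5]
width: 23.8
grasp_force: 30.0
t 53.0 pos [ 530.  -161.4  142.9] closing -0.121 tilt 0.0003 q1,7 [-0.6   0.32] w 23.8
530.4,-161.6,143,-.12 row [np.float64(-0.0004), np.float64(0.0008), np.float64(-0.0003), np.float64(-0.0004)] rows>= 2
```

```bash
python3 -m crank '[[0,0,0,0.035],[0,0,0,0.07],[0,0,0,0.105],[0,0,0,0.14],[0,0,0,0.175],[0,0,0,0.21],[0,0,0,0.245],[0,0,0,0.28],[0,0,0,0.315],[0,0,0,0.35],[0,0,0,0.385],[0,0,0,0.385]]'; python3 -m crank '[[0,0,0,0.015],[0,0,0,0.03],[0,0,0,0.035],[0,0,0,0.035]]';  python3 go.py; python3 -c "
from plant import ctrl;print(ctrl.get_state()['moment'])"; python3 -m crank '[[0,0,0,-0.015],[0,0,0,-0.03],[0,0,0,-0.03],[0,0,-0.03,-0.03],[0,0,-0.06,-0.03],[0,0,-0.1,-0.03],[0,0,-0.15,-0.03],[0,0,-0.15,-0.03],[0,0,-0.15,-0.03],[0,0,-0.15,-0.03],[0,0,-0.15,-0.03]]'; python3 go.py 620,197.2,218
```

```text
time_s: 54.0
ee_pos: [530.8, -161.2, 143.3]
tool_rot: [3.119, 0.373, 0.002]
wrist_force: [1.2, -0.2, -2.8]
width: 23.8
grasp_force: 30.0
time_s: 54.33
ee_pos: [530.7, -161.1, 143.3]
tool_rot: [-3.135, -0.208, -0.002]
wrist_force: [1.0, 0.2, -3.3]
width: 23.6
grasp_force: 30.0
t 54.3 pos [ 530.7 -161.1  143.3] closing -1.438 tilt 0.0012 q1,7 [-0.75 -0.9 ] w 23.6
[ 0.00772562 -0.37858509  0.0715305 ]
time_s: 55.25
ee_pos: [529.3, -161.0, 217.2]
tool_rot: [-3.121, -0.351, 0.003]
wrist_force: [-0.6, -0.1, -3.0]
width: 23.4
grasp_force: 30.0
t 55.2 pos [ 529.3 -161.   217.2] closing -1.347 tilt 0.0019 q1,7 [-0.78 -0.91] w 23.4
620,197.2,218 row [np.float64(0.3361), np.float64(-0.6582), np.float64(-0.0016), -0.0] rows>= 10
```

```bash
python3 -m crank '[[0.034,-0.066,0,0],[0.067,-0.132,0,0],[0.1,-0.197,0,0],[0.134,-0.263,0,0],[0.168,-0.33,0,0],[0.2,-0.395,0,0],[0.235,-0.46,0,-0.027],[0.269,-0.527,0,-0.027],[0.3,-0.592,0,-0.027],[0.336,-0.658,0,-0.027],[0.336,-0.658,0,-0.027],[0.336,-0.658,0,-0.027]]'; python3 -m crank '[[0,0,0,0],[0,0,0,0],[0,0,0,0],[0,0,0,0]]'; python3 go.py 619,196.5,92,-1.262
python3 - <<'E'
from h import *
im={n:ctrl.read_camera(n) for n in C}
o=np.zeros((560,800,3),np.uint8)
a=cv2.resize(im["top"][155:245,225:355],(400,277),interpolation=3);b=cv2.resize(im["side"][145:215,228:308],(400,350),interpolation=3)
q=proj("side",np.array([[621,197.,90.]]))[0].astype(int);c=cv2.resize(im["side"][q[1]-55:q[1]+45,q[0]-40:q[0]+40],(400,500),interpolation=3)
o[:277,:400]=a;o[280:560,:400]=b[:280];o[:500,400:]=c
cv2.imwrite("pics/v1.png",o[:,:,::-1])
E
```

```text
time_s: 56.25
ee_pos: [619.7, 200.6, 215.5]
tool_rot: [3.101, 0.493, -0.005]
wrist_force: [0.1, -0.6, -3.2]
width: 23.8
grasp_force: 30.0
time_s: 56.58
ee_pos: [620.7, 195.3, 218.2]
tool_rot: [-3.104, -0.48, 0.0]
wrist_force: [0.8, 0.1, -2.4]
width: 23.7
grasp_force: 30.0
t 56.6 pos [620.7 195.3 218.2] closing -1.264 tilt 0.0004 q1,7 [-1.06 -1.33] w 23.7
619,196.5,92,-1.262 row [np.float64(-0.0025), np.float64(-0.0032), np.float64(0.2524), np.float64(-0.0006)] rows>= 5
```

View pics/v1.png

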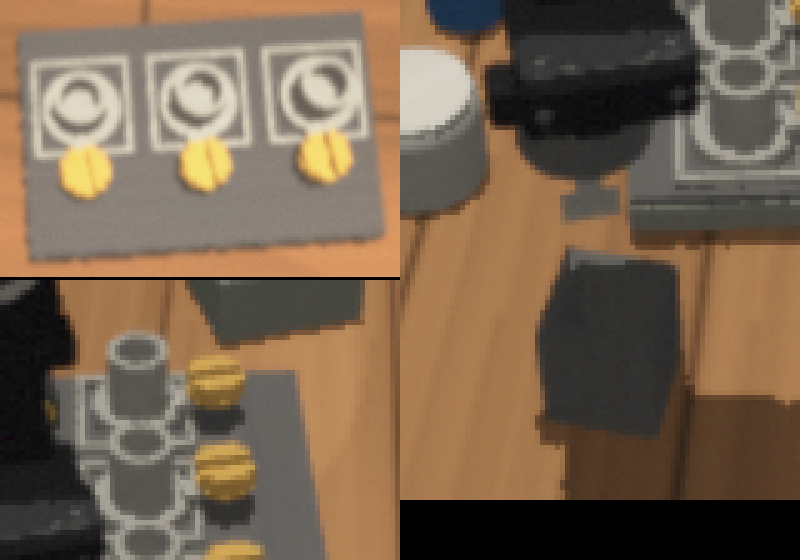

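All three slots now point at the nests, all the bushes are seated, and the key is above the stand. I'll hang it up.

```bash
python3 -m crank '[[-0.0025,-0.0015,0.04,0],[-0.0025,-0.0015,0.08,0],[-0.0025,-0.0015,0.1,0],[-0.0025,-0.0015,0.1,0],[-0.0025,-0.0015,0.14,0],[-0.0025,-0.0015,0.18,0],[-0.0025,-0.0015,0.21,0],[-0.0025,-0.0015,0.24,0],[-0.0025,-0.0015,0.248,0],[-0.0025,-0.0015,0.248,0],[-0.0025,-0.0015,0.248,0],[-0.0025,-0.0015,0.248,0]]'; python3 go.py 619,196.5,90.5,-1.262
```

```text
time_s: 57.68
ee_pos: [620.3, 197.1, 95.3]
tool_rot: [-3.104, -0.483, -0.003]
wrist_force: [-0.1, 0.8, -1.3]
width: 23.5
grasp_force: 30.0
t 57.7 pos [620.3 197.1  95.3] closing -1.262 tilt 0.0021 q1,7 [-1.03 -1.27] w 23.5
619,196.5,90.5,-1.262 row [np.float64(-0.0028), np.float64(0.0004), np.float64(0.0096), np.float64(0.0001)] rows>= 2
```

```bash
python3 -m crank '[[0,0,0.004,0],[0,0,0.008,0],[0,0,0.008,0],[0,0,0.008,0],[0,0,0.008,0]]'; python3 -m crank '[[0,0,0,0],[0,0,0,0],[0,0,0,0],[0,0,0,0],[0,0,0,0],[0,0,0,0],[0,0,-0.04,0],[0,0,-0.1,0],[0,0,-0.18,0],[0,0,-0.25,0],[0,0,-0.25,0],[0,0,-0.25,0]]' 0.2;  python3 go.py 560,-100,215 496.5,-373.5,190,2.6
```

```text
time_s: 58.1
ee_pos: [619.4, 197.2, 90.2]
tool_rot: [-3.104, -0.484, -0.0]
wrist_force: [0.3, 0.3, -2.1]
width: 23.7
grasp_force: 30.0
time_s: 59.1
ee_pos: [620.8, 197.1, 217.7]
tool_rot: [-3.103, -0.483, -0.007]
wrist_force: [-0.2, -1.1, -0.7]
width: 52.3
grasp_force: 0.0
t 59.1 pos [620.8 197.1 217.7] closing -1.262 tilt 0.0049 q1,7 [-1.07 -1.33] w 52.3
560,-100,215 row [np.float64(-0.2965), np.float64(0.529), np.float64(0.0036), -0.0] rows>= 9
496.5,-373.5,190,2.6 row [np.float64(-0.5841), np.float64(1.0116), np.float64(0.0519), np.float64(-0.2293)] rows>= 16
```

```bash
python3 -m crank '[[-0.297,0.529,0,0],[-0.297,0.529,0,0],[-0.297,0.529,0,0],[-0.297,0.529,0,0],[-0.297,0.529,0,0],[-0.297,0.529,0,0],[-0.297,0.529,0,0],[-0.297,0.529,0,0],[-0.297,0.529,0,0]]' 0; python3 go.py 496.8,-373.5,150,2.6;
python3 - <<'E'
from h import *
im=ctrl.read_camera("side");t=ctrl.read_camera("top")
V=cv2.split(cv2.cvtColor(up(im),cv2.COLOR_RGB2HSV))[2]
print(fit([box(90,24,95,121)],[620,197,.3],{"side":(V<36).astype(np.uint8)},pad=2))
q=proj("side",np.array([[621,197.,90.]]))[0].astype(int);c=cv2.resize(im[q[1]-30:q[1]+30,q[0]-40:q[0]+40],(400,300),interpolation=3)
q=proj("top",np.array([[621,197.,90.]]))[0].astype(int);d=cv2.resize(t[q[1]-30:q[1]+30,q[0]-40:q[0]+40],(400,300),interpolation=3)
cv2.imwrite("pics/key2.png",np.hstack([c,d])[:,:,::-1])
E
```

```text
time_s: 59.85
ee_pos: [555.9, -105.4, 214.2]
tool_rot: [3.106, 0.47, -0.003]
wrist_force: [-0.7, -0.6, 0.4]
width: 43.6
grasp_force: 0.0
t 59.9 pos [ 555.9 -105.4  214.2] closing -1.27 tilt 0.0017 q1,7 [-0.82 -0.92] w 43.6
496.8,-373.5,150,2.6 row [np.float64(-0.2714), np.float64(0.4772), np.float64(0.1289), np.float64(-0.232)] rows>= 8
(array([6.20434e+02, 2.04948e+02, 3.60000e-01]), np.float64(0.643))
```

View pics/key2.png

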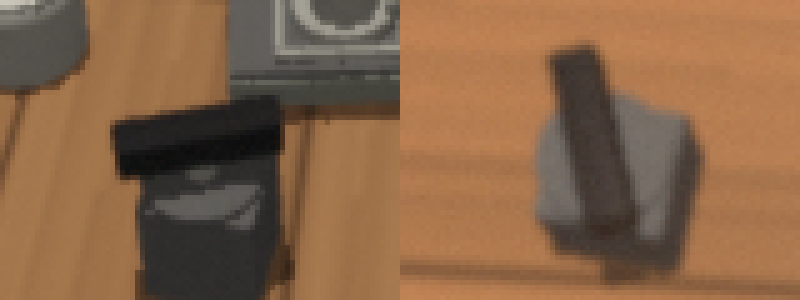

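The key hangs upright in its stand, as it did at the start. The selector comes last.

```bash
python3 -m crank '[[-0.27,0.477,0.1,-0.232],[-0.27,0.477,0.1,-0.232],[-0.27,0.477,0.1,-0.232],[-0.27,0.477,0.1,-0.232],[-0.27,0.477,0.1,-0.232],[-0.27,0.477,0.1,-0.232],[-0.27,0.477,0.1,-0.232],[-0.27,0.477,0.1,-0.232],[-0.27,0.477,0.1,-0.232],[-0.27,0.477,0.1,-0.232],[-0.27,0.477,0.1,-0.232]]' 0; python3 go.py 496.5,-373.3,66.5,-.53
```

```text
time_s: 60.87
ee_pos: [504.2, -365.3, 164.2]
tool_rot: [-2.723, -1.563, -0.001]
wrist_force: [0.3, 0.1, 0.0]
width: 43.9
grasp_force: 0.0
t 60.9 pos [ 504.2 -365.3  164.2] closing -0.529 tilt 0.0019 q1,7 [-0.16  0.34] w 43.9
496.5,-373.3,66.5,-.53 row [np.float64(-0.0218), np.float64(-0.005), np.float64(0.1954), np.float64(0.0004)] rows>= 4
```

```bash
python3 -m crank '[[-0.0218,-0.005,0.03,0],[-0.0218,-0.005,0.06,0],[-0.0218,-0.005,0.06,0],[-0.0218,-0.005,0.12,0],[-0.0218,-0.005,0.17,0],[-0.0218,-0.005,0.19,0],[-0.0218,-0.005,0.19,0],[-0.0218,-0.005,0.19,0],[-0.0218,-0.005,0.19,0]]'; python3 go.py 496.5,-373.3,66.5,-.53;python3 -m crank '[[0,0,0,0],[0,0,0,0],[0,0,0,0],[0,0,0,0],[0,0,0,0]]' -1; python3 go.py
```

```text
time_s: 61.62
ee_pos: [495.9, -376.7, 71.8]
tool_rot: [2.725, 1.559, 0.002]
wrist_force: [0.3, 0.2, 0.8]
width: 43.3
grasp_force: 0.0
t 61.6 pos [ 495.9 -376.7   71.8] closing -0.532 tilt 0.0025 q1,7 [-0.1   0.41] w 43.3
496.5,-373.3,66.5,-.53 row [np.float64(0.0064), np.float64(-0.0025), np.float64(0.0106), np.float64(-0.0006)] rows>= 2
time_s: 62.03
ee_pos: [496.7, -378.1, 70.7]
tool_rot: [2.723, 1.555, 0.004]
wrist_force: [10.3, -7.1, -9.7]
width: 17.9
grasp_force: 6.4
t 62.0 pos [ 496.7 -378.1   70.7] closing -0.533 tilt 0.0063 q1,7 [-0.1   0.41] w 17.9
```

```bash
python3 -m crank '[[0,0,0,0],[0,0,0,0],[0.007,0,0.006,0],[0.007,0,0.006,0],[0.007,0,0.006,0],[0.007,0,0.006,0]]' -0.3;python3 go.py 496.5,-373.3,66.5,-.53; python3 -m crank '[[0,0,0,0],[0,0,0,0],[0,0,0,0],[0,0,0,0]]' -1; python3 go.py
```

```text
time_s: 62.53
ee_pos: [496.2, -373.1, 66.8]
tool_rot: [-2.727, -1.558, 0.0]
wrist_force: [-0.9, -0.4, -0.4]
width: 30.1
grasp_force: 0.0
t 62.5 pos [ 496.2 -373.1   66.8] closing -0.533 tilt 0.0007 q1,7 [-0.1   0.41] w 30.1
496.5,-373.3,66.5,-.53 row [np.float64(-0.0), np.float64(0.0008), np.float64(0.0007), np.float64(-0.0008)] rows>= 2
time_s: 62.87
ee_pos: [498.7, -374.9, 67.3]
tool_rot: [2.722, 1.556, 0.003]
wrist_force: [6.7, -5.4, -6.7]
width: 17.8
grasp_force: 30.0
t 62.9 pos [ 498.7 -374.9   67.3] closing -0.533 tilt 0.0063 q1,7 [-0.1   0.41] w 17.8
```

```bash
python3 -m crank '[[0,0.003,0,0.038],[0,0.003,0,0.077],[0,0.003,0,0.115],[0,0.003,0,0.154],[0,0.003,0,0.19],[0,0.003,0,0.23],[0,0.003,0,0.27],[0,0.003,0,0.307],[0,0.003,0,0.345],[0,0.003,0,0.384],[0,0.003,0,0.42],[0,0.003,0,0.455]]';python3 -m crank '[[0,0,0,0.005],[0,0,0,0.005],[0,0,0,0.005]]'; python3 go.py
```

```text
time_s: 63.87
ee_pos: [497.6, -371.7, 67.2]
tool_rot: [-3.076, 0.616, 0.003]
wrist_force: [-2.7, 6.8, 6.3]
width: 17.9
grasp_force: 30.1
time_s: 64.12
ee_pos: [497.5, -371.6, 67.2]
tool_rot: [-3.074, 0.629, 0.004]
wrist_force: [-2.5, 5.5, 5.8]
width: 17.7
grasp_force: 30.0
t 64.1 pos [ 497.5 -371.6   67.2] closing -1.974 tilt 0.0052 q1,7 [-0.26 -0.87] w 17.7
```

Turned 1.44 rad. I'll let go, lift clear and check the scene numerically.

```bash
python3 -m crank '[[0,0,0,0],[0,0,0,0],[0,0,0,0],[0,0,0,0],[0,0,0,0],[0,0,-0.08,0],[0,0,-0.16,0],[0,0,-0.24,0],[0,0,-0.3,0],[0,0,-0.3,0]]' 0.2; python3 go.py 560,-60,217
```

```text
time_s: 64.95
ee_pos: [499.4, -377.6, 224.1]
tool_rot: [3.073, -0.636, 0.016]
wrist_force: [0.2, -1.1, 0.8]
width: 51.9
grasp_force: 0.0
t 65.0 pos [ 499.4 -377.6  224.1] closing -1.979 tilt 0.011 q1,7 [-0.28 -1.02] w 51.9
560,-60,217 row [np.float64(-0.1409), np.float64(-0.6311), np.float64(0.0118), -0.0] rows>= 9
```

```bash
python3 -m crank '[[-0.14,-0.631,0,0],[-0.14,-0.631,0,0],[-0.14,-0.631,0,0],[-0.14,-0.631,0,0],[-0.14,-0.631,0,0],[-0.14,-0.631,0,0],[-0.14,-0.631,0,0],[-0.14,-0.631,0,0],[-0.14,-0.631,0,0],[-0.14,-0.631,0,0],[-0.14,-0.631,0,0],[-0.14,-0.631,0,0]]'; python3 - <<'E'
from h import *
im={n:ctrl.read_camera(n) for n in C}
V={n:cv2.split(cv2.cvtColor(up(im[n]),cv2.COLOR_RGB2HSV))[2] for n in im}
W=np.array([[c] for c in[0]])
for n in C:
  P=[]
  for th in(1.03,.33,-.37):   # white pointer line along outer half of bar top
    r=np.linspace(12,31,12);pts=np.c_[497.5+r*np.cos(th),-373+r*np.sin(th),np.full(12,98.)]
    q=((proj(n,pts)+.5)*4).astype(np.float32);P.append((th,int(cv2.remap(V[n],q[:,:1],q[:,1:],1).mean())))
  bk={n:(V[n]<(80 if n=="top" else 36)).astype(np.uint8)}
  print(n,"white line",P,[(t,fit([box(66,18,70,98)],[498,-373,t],bk,False,pad=4)) for t in(1.03,.33,-.37)])
s=ctrl.get_state();print(s["time_s"],np.round(s["wrist_force"],1))
E
```

```text
time_s: 65.95
ee_pos: [557.8, -59.0, 217.0]
tool_rot: [3.075, -0.64, 0.0]
wrist_force: [0.2, -1.1, -0.5]
width: 52.2
grasp_force: 0.0
top white line [(1.03, 76), (0.33, 75), (-0.37, 226)] [(1.03, (array([ 492.122, -363.996]), np.float64(0.346))), (0.33, (array([ 492.337, -364.321]), np.float64(0.517))), (-0.37, (array([ 497.982, -368.205]), np.float64(0.653)))]
side white line [(1.03, 16), (0.33, 44), (-0.37, 158)] [(1.03, (array([ 496.55 , -355.194]), np.float64(0.497))), (0.33, (array([ 498.807, -355.167]), np.float64(0.619))), (-0.37, (array([ 500.184, -355.444]), np.float64(0.694)))]
66.05 [-0.4  0.   0.5]
```

```bash
python3 -m crank '[[0,-0.8,0,0],[0,-0.8,0,0],[0,-0.8,0,0],[0,-0.8,0,0],[0,-0.8,0,0],[0,-0.8,0,0],[0,-0.8,0,0],[0,-0.8,0,0],[0,-0.8,0,0],[0,-0.8,0,0],[0,-0.8,0,0],[0,-0.8,0,0]]'; python3 -m crank '[[0,0,0,0],[0,0,0,0],[0,0,0,0]]'; python3 go.py; python3 - <<'E'
from h import *
im=ctrl.read_camera("top");old=np.load("img1.npz")["top"]
f=lambda a:cv2.GaussianBlur(cv2.cvtColor(a,cv2.COLOR_RGB2GRAY).astype(np.float32),(0,0),.7)
for y in(95,0,-95):
    q=np.round(proj("top",place(np.array([[0.,y,70]]),[574.5,-60.5,.121]))[0]).astype(int)
    A=f(old)[q[1]-15:q[1]+11,q[0]-17:q[0]+17];B=f(im)[q[1]-15:q[1]+11,q[0]-17:q[0]+17]
    print(y,"shift px",np.round(cv2.phaseCorrelate(A,B,cv2.createHanningWindow(A.shape[::-1],cv2.CV_32F)),2),"mean diff",abs(A-B).mean().round(1))
E
```

```text
time_s: 67.05
ee_pos: [717.2, 310.8, 215.7]
tool_rot: [3.075, -0.633, -0.0]
wrist_force: [-0.3, -0.6, 0.2]
width: 52.1
grasp_force: 0.0
time_s: 67.3
ee_pos: [717.0, 308.2, 217.8]
tool_rot: [-3.075, 0.64, -0.001]
wrist_force: [0.3, -0.4, -0.3]
width: 51.7
grasp_force: 0.0
t 67.3 pos [717.  308.2 217.8] closing -1.981 tilt 0.0005 q1,7 [-0.92 -2.12] w 51.7Traceback (most recent call last):
  File "<stdin>", line 7, in <module>
    return _wrapfunc(a, 'round', decimals=decimals, out=out)
    return _wrapit(obj, method, *args, **kwds)
    conv = _array_converter(obj)
ValueError: setting an array element with a sequence. The requested array has an inhomogeneous shape after 1 dimensions. The detected shape was (2,) + inhomogeneous part.
```

```bash
python3 - <<'E'
from h import *
im=ctrl.read_camera("top");old=np.load("img1.npz")["top"]
f=lambda a:cv2.GaussianBlur(cv2.cvtColor(a,cv2.COLOR_RGB2GRAY).astype(np.float32),(0,0),.7)
for y in(95,0,-95):
    q=np.round(proj("top",place(np.array([[0.,y,70]]),[574.5,-60.5,.121]))[0]).astype(int)
    A=f(old)[q[1]-15:q[1]+11,q[0]-17:q[0]+17].copy();B=f(im)[q[1]-15:q[1]+11,q[0]-17:q[0]+17].copy()
    print(y,"shift px",cv2.phaseCorrelate(A,B,cv2.createHanningWindow(A.shape[::-1],cv2.CV_32F)),"mean diff",abs(A-B).mean())
E
```

```text
95 shift px ((-0.08964341115524732, 0.5593169146340333), 0.9035905295438728) mean diff 6.313217
0 shift px ((0.06557650251136948, 0.5491426461178346), 0.9523178451836355) mean diff 6.452526
-95 shift px ((1.0832783768040173, 0.814597458914486), 1.1778000502429382) mean diff 13.89564
```

```bash
python3 -c "
from plant import ctrl;print(ctrl.sign_off())"
```

```text
the job is handed in; nothing more can be done
None
```

I handed the job in at about 67 s of the 210 s allowed, and no verdict came back: by the last pictures all three bushes are clamped in their nests, the key hangs upright in its stand and the selector is at three dots.

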